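Swap the setting master for a compressor cover in the assembly nest

ROBOT

A 7-joint arm with a two-finger parallel gripper is mounted at the origin on the work surface. World frame = base frame: x ahead of the robot, y to its left, z up, the work surface at z = 0. Lengths are in mm, angles in rad, forces in N, time in s.
With the tool pointing down it reaches from about 400 to 875 mm from the base axis. Payload 6.5 kg.
Tool frame: the origin (TCP) lies on the centre line of the jaws, within the pads' length; the fingertips stand 17 mm ahead of it and the grasp point (between the pads) lies 2 mm behind it; x points along the fingers, z is the direction in which the jaws open and shut, and the axes are right-handed (so a half turn about x gives the same grasp; the last joint's range is limited). The gripper opens to 85 mm and grips with 20 to 120 N. Pads are 22 mm wide; open, the fingers measure 114 mm over their backs; the gripper's body (76 mm by 85 mm) begins 54 mm behind the grasp point. The pads swing forward as they close: fully open they stand 13 mm farther back than shut.
Start: joints at [1.27, 0.536, -0.004, 1.538, 0.003, 1.067, -0.071], TCP at [151.217, -632.158, 219.19] pointing down, gripper open.
Joint ranges: [-2.7, 2.7], [-0.37, 2.16], [-1.27, 1.26], [0.24, 2.4], [-1.31, 4.45], [0.19, 1.91], [-2.76, 2.76]. Speed limits (rad/s): [2.39, 2.39, 3.14, 3.14, 3.14, 3.14, 3.14].

INTERFACE

Orientations are given as a unit quaternion [x, y, z, w].
In Python, from station import read_state, grab_frame, sign_off gives the robot as it stands.
- The arm moves only by the shell command python3 -m inch 'ROWS' [FORCE]. ROWS is JSON, a list of rows, each an object of numbers: "x", "y", "z": the shift along the world's x, y, z in units of 0.1 m (1.0 is 0.1 m); "rx", "ry", "rz": the turn, a rotation vector about the world's x, y, z in units of 1.5 rad (1.0 is 1.5 rad); "gripper": the finger opening in mm, from 0 to 85.4. In form: [{"x": .., "y": .., "z": .., "rx": .., "ry": .., "rz": .., "gripper": ..}, ...]. A call has 1 to 5 rows; each row is the pose to reach, as a shift and turn from the pose commanded when the call began; what a row does not reach only later rows make up. A row lasts 1/8 s, in which the tool goes at most 62.5 mm and 10.7 degrees, less where a joint would pass 70% of its speed; a pose out of reach is approached as far as the arm can. A call with a number of a shift or a turn outside -1 to 1 is refused whole. A call with a gripper value outside its range is refused whole. The fingers move at their own pace and stop on an object; FORCE is the grip in N (left out, the last holds). Time passes only in rows, so rows that repeat a pose let the fingers close. It gives the time, the measured TCP pose, the force and the opening at its end, in the units of the state.
- read_state(): the state, without advancing time (a new reading comes with each control period).
- grab_frame(name): name is "scene" or "side" or "wrist"; returns a dict with "frame" (420x560x3 uint8, blue, green, red), "K" (3x3 intrinsics, pixels), "dist_coeffs" ([k1, k2, p1, p2, k3] as OpenCV has them; the pictures are not rectified), "rvec" (rotation vector, rad) and "tvec" (3), from world to camera coordinates, as OpenCV has them; the wrist camera has in their place "tool_from_camera" (4x4, takes a point from camera to tool coordinates, whose origin is the TCP and whose axes are the tool frame's). Camera axes: x right, y down, z forward; pixel columns grow to the right and rows downward; lengths in mm; the calibration is good to about 2 mm. A picture is of the moment at which its call begins: read the wrist's pose just before it. There is no depth.
- sign_off(): hands the job in, once; it reports no verdict.
The state is a dict: "time_s": time; "q": joint angles; "joint_vel": joint speeds; "joint_torque": joint torques, N m; "tool_pos": TCP position; "tcp_rot": TCP orientation; "contact_force": force on the tool from outside, world axes, zero at the start; "wrist_torque": the same for the moment, N m; "width": opening from 0.0 (shut) to 1.0 (fully open).
Only numpy, scipy, OpenCV 4.12 (cv2) and the standard library are available. Lean on these libraries where they do the work, as an engineer would, in place of code of your own. Each camera call takes 0.05 s, during which the arm holds its last target. There are 200 camera calls.

TASK

Pull the setting master up out of the nest pocket by its bar handle, against the sprung roller that holds it, and set it down flat in the middle of the rubber mat. Then push the aluminium cover along the nest's deck into the empty pocket, clipped corners leading, and press its heel down past the roller until it sits fully home, flat and square on the pocket floor. Handle the cover gently, without forcing it, and leave the pulley, the bolt bin and the wrench where they are.

Things in the scene. Friction and masses are not known exactly. Their poses are not given: they have to be found in the camera images.
- nest: Assembly nest, a fixed grey block, its flat top (deck) 40 mm above the bench. Origin on the bench under the pocket's centre; +x is the loading direction, z up. Spans x -235 to 85, y -66 to 90 mm. The loading lane is the bare deck from x -235 to -56 mm; at its +x end is the pocket.
- nest_seat (a point): Centre of the pocket floor, 24 mm above the bench; axes as the nest's. The pocket is 113 mm (x) by 94 mm (y), 16 mm deep, its two +x corners filled at 45 degrees (about 16 mm) to match the parts: 1.5 to 2 mm play on every side.
- nest_rail (a point): Top of the pocket end of the guide rail's inner face. The straight steel rail, 10 mm above the deck and 20 mm wide, runs along the lane's -y side (x -235 to -56 mm in the nest's frame), inner face at y -46 mm. A cover lying against it has its centre at y -1 mm and is in line with the pocket.
- nest_roller (a point): Middle of the sprung steel roller in the pocket's -x wall, 46 mm long (y), 10 mm in diameter, standing out 5 mm just below deck level (axis 10.8 mm above the pocket floor). It gives way to about 15 N on a part's flange and snaps over the flange's top, holding a seated part by its heel.
- cover: Loose aluminium compressor cover, 0.45 kg, too wide to grasp, on the lane. Flange 110 (x) x 90 (y) x 7 mm, both corners at its +x end (nose) clipped 15 mm at 45 degrees; on it a body 84 mm wide, x -49 to 41 mm, with a flat top 20 mm above the underside. The square -x end is the heel. Origin: centre of the underside. Seated, its top is 4 mm above the deck. A push over 40 N marks it.
- master: The setting master that fills the pocket at the start, dark steel, about 0.5 kg: the same flange as the cover, a block up to 16 mm high (level with the deck when seated) and a bar handle. Origin: centre of the underside, axes as the nest's at the start.
- master_bar (a point): Centre of the master's bar handle, 48 mm above the master's underside. The bar runs along the master's y: 70 mm long, 16 mm thick in x, 18 mm high, on two posts at y +-29 mm.
- mat: The fixed black rubber mat on the bench, 150 x 150 mm, 4 mm thick. Origin: centre of its underside.
- pulley: Bystander: loose black belt pulley, 90 mm in diameter, 36 mm high. Origin: centre of the underside.
- bolt_bin: Bystander: loose blue open bin, 120 x 180 x 70 mm. Origin: centre of the underside.
- wrench: Bystander: loose steel wrench lying along its x on the bench.
There are look-alikes about, which are no part of the job. Of the things that look like the master, the smallest one is meant. Leave any blue or green look-alike of the cover alone.

How it is judged:
By the outcome, as a careful person would: the job done as asked, in the order asked, and still so for the second after the job is handed in, with the robot touching nothing.
It also fails if it takes over 67 s, if anything falls off the work surface, if the arm or the gripper's body presses on something with over 40 N, if the wrist force passes 120 N, or if a joint passes its speed limit or range.

## Working session

There is one attempt and no reset: what is moved stays moved. The work goes in short steps, Python scripts to look and compute and a shell command to move; the robot and the scene stay as the last step left them, time stands still between calls to the robot, and variables do not carry over. Pictures are saved under pics/ and viewed, about 8 in all and at most 12, crops included, and the job is handed in when it is done.

```bash
mkdir -p pics; cat > h.py <<'E'
import numpy as np, cv2, json
from scipy.spatial.transform import Rotation as R
from station import read_state, grab_frame
def snap(name, out):
    s=read_state(); f=grab_frame(name)
    cv2.imwrite(f'pics/{out}.png', f['frame'])
    d={k:np.array(v).tolist() for k,v in f.items() if k!='frame'}
    if 'rvec' not in d:
        T=np.eye(4);T[:3,:3]=R.from_quat(s['tcp_rot']).as_matrix();T[:3,3]=s['tool_pos']
        W=np.linalg.inv(T@np.array(f['tool_from_camera']))
        d['rvec']=cv2.Rodrigues(W[:3,:3])[0].ravel().tolist(); d['tvec']=W[:3,3].tolist()
    json.dump(d,open(f'pics/{out}.json','w')); return f['frame']
def cam(out):
    d=json.load(open(f'pics/{out}.json'));return [np.array(d[k]) for k in('K','dist_coeffs','rvec','tvec')]
def ray(out,uv):
    K,D,r,t=cam(out);M=cv2.Rodrigues(r)[0]
    n=cv2.undistortPoints(np.array(uv,float).reshape(-1,1,2),K,D).reshape(-1,2)
    return -M.T@t.ravel(), np.c_[n,np.ones(len(n))]@M
def onz(out,uv,z):
    c,d=ray(out,uv); return c+d*((z-c[2])/d[:,2])[:,None]
def tri(o1,p1,o2,p2):
    c1,d1=ray(o1,[p1]);c2,d2=ray(o2,[p2]);A=np.c_[d1[0],-d2[0]]
    s=np.linalg.lstsq(A,c2-c1,rcond=None)[0];a=c1+s[0]*d1[0];b=c2+s[1]*d2[0]
    return (a+b)/2,np.linalg.norm(a-b)
def proj(out,P):
    K,D,r,t=cam(out);return cv2.projectPoints(np.array(P,float).reshape(-1,1,3),r,t,K,D)[0].reshape(-1,2)
E
python3 - <<'E'
from h import *
a=snap('scene','s0');b=snap('side','d0')
print(read_state())
E
```

```text
{'time_s': 0.1, 'q': array([ 1.26979855,  0.53712491, -0.00443563,  1.53873904,  0.00259069,
        1.06732728, -0.07116743]), 'joint_vel': array([-5.33943272e-04, -9.50806546e-04,  1.23842570e-03, -2.05994789e-03,
        1.24621324e-04,  5.09776637e-05, -2.79897844e-04]), 'joint_torque': array([ 3.06128910e-03, -5.84562993e+01,  1.05218209e+00, -2.59777611e+01,
        1.27004387e-02,  4.59430797e-03, -1.56822131e-05]), 'tool_pos': array([ 151.0704999 , -631.60090764,  218.39215079]), 'tcp_rot': array([ 0.43828369,  0.55560947, -0.43764937,  0.55467878]), 'contact_force': array([-0.09753858, -0.10222488,  0.34211653]), 'wrist_torque': array([0.05550727, 0.01544633, 0.03428187]), 'width': 0.9963022987510735}
```

View pics/s0.png

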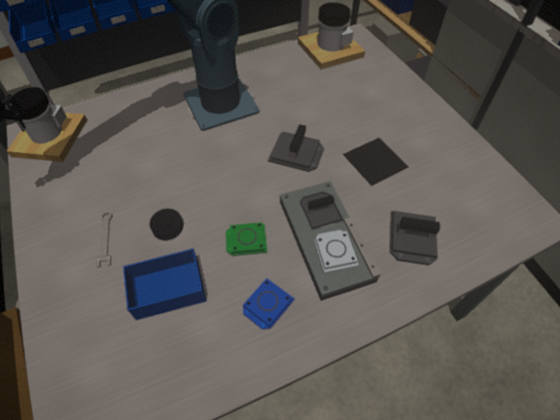

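View pics/d0.png

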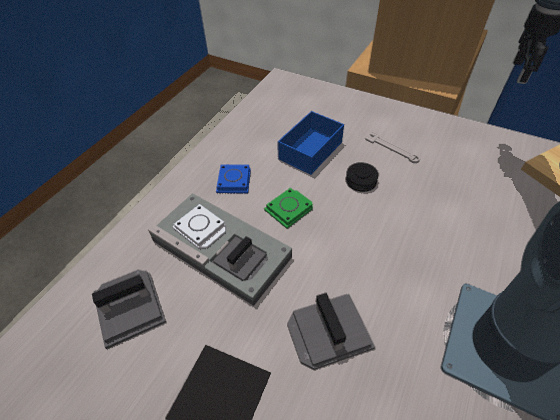

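The scene image shows the nest at about (328,240) with the master in its near-robot pocket at (320,208). The silver cover is on the lane at (337,250) and the mat is at (376,160). The larger master look-alikes are at (297,148) and (414,235). The side view agrees: cover (199,223), master (240,255), mat (220,385).

```bash
python3 - <<'E'
from h import *
np.set_printoptions(precision=1,suppress=True)
print('deck corners',onz('s0',[(281,193),(328,182),(376,277),(323,296)],40))
print('mat',onz('s0',[(376,139),(407,160),(375,184),(345,160)],4))
print('bar s', onz('s0',[(306,204),(333,200)],80))
print('bar side', onz('d0',[(230,259),(249,240)],80))
print('bar tri',tri('s0',(320,202),'d0',(239,249)))
print('cover tri',tri('s0',(337,248),'d0',(199,223)))
print('others',onz('s0',[(414,235),(297,148),(246,239),(168,284),(167,223)],20))
s=cv2.imread('pics/s0.png')[130:310,260:450];d=cv2.imread('pics/d0.png')[180:420,130:300]
s=cv2.resize(s,None,fx=2.5,fy=2.5,interpolation=2);d=cv2.resize(d,None,fx=1.875,fy=1.875,interpolation=2)
cv2.imwrite('pics/c0.png',np.hstack([s,d]))
E
```

```text
deck corners [[487.3  10.4  40. ]
 [509.2 151.5  40. ]
 [824.4 113.3  40. ]
 [811.9 -30.3  40. ]]
mat [[394.  402.1   4. ]
 [514.  441.2   4. ]
 [552.7 294.2   4. ]
 [430.7 261.    4. ]]
bar s [[576.2  42.3  80. ]
 [595.3 114.4  80. ]]
bar side [[583.6 119.9  80. ]
 [572.8  56.5  80. ]]
bar tri (array([582.7,  83.3,  72.6]), np.float64(2.2449141767628427))
cover tri (array([718.1,  57.5,  59.2]), np.float64(3.025151154399752))
others [[ 757.4  284.8   20. ]
 [ 333.4  139.4   20. ]
 [ 574.1 -134.7   20. ]
 [ 612.9 -365.2   20. ]
 [ 433.2 -316.    20. ]]
```

View pics/c0.png

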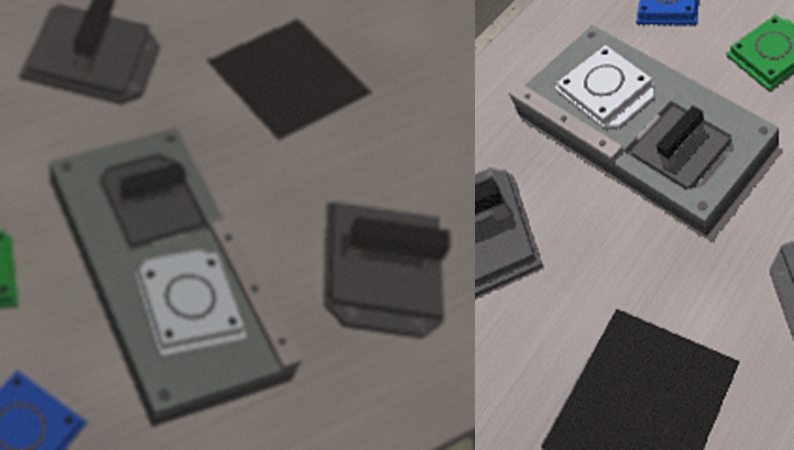

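The crop confirms the layout. The clipped corners and pocket are toward the robot, the rail is on the +y side, and the bar lies across the nest.

```bash
python3 - <<'E'
from h import *
s=read_state();M=R.from_quat(s['tcp_rot']).as_matrix();print(M.round(3));print(np.arctan2(M[1,2],M[0,2]))
print(np.array(grab_frame('wrist')['tool_from_camera']).round(2))
E
python3 -m inch '[{"x":0.3,"y":0.4,"z":0.4},{"x":0.6,"y":1,"z":0.8}]'
python3 -m inch '[{"x":0.3,"y":0.5,"z":0.4},{"x":0.6,"y":1,"z":0.6}]'
python3 -m inch '[{"x":0.3,"y":0.5},{"x":0.6,"y":1}]'
python3 -m inch '[{"x":0.3,"y":0.5},{"x":0.6,"y":1}]'
```

```text
[[-0.     0.973  0.233]
 [ 0.002  0.233 -0.973]
 [-1.    -0.    -0.002]]
-1.3359014998399301
[[  -0.     -0.32    0.95 -154.58]
 [   0.     -0.95   -0.32   80.07]
 [   1.      0.      0.     -0.69]
 [   0.      0.      0.      1.  ]]validation failed for argument at $[0]...
validation failed for argument at $[0]...
validation failed for argument at $[0]...
validation failed for argument at $[0]...
```

```bash

python3 -m inch '[{"x":0.3,"y":0.5,"z":0.4,"rx":0,"ry":0,"rz":0.1,"gripper":85},{"x":0.6,"y":1,"z":0.8,"rx":0,"ry":0,"rz":0.2,"gripper":85}]'
python3 -m inch '[{"x":0.3,"y":0.5,"z":0.2,"rx":0,"ry":0,"rz":0.1,"gripper":85},{"x":0.6,"y":1,"z":0.4,"rx":0,"ry":0,"rz":0.2,"gripper":85}]'
python3 -m inch '[{"x":0.3,"y":0.5,"z":0,"rx":0,"ry":0,"rz":0.1,"gripper":85},{"x":0.6,"y":1,"z":0,"rx":0,"ry":0,"rz":0.2,"gripper":85}]'
python3 -m inch '[{"x":0.3,"y":0.5,"z":0,"rx":0,"ry":0,"rz":0.1,"gripper":85},{"x":0.6,"y":1,"z":0,"rx":0,"ry":0,"rz":0.2,"gripper":85}]'
```

```text
time_s: 0.4
tool_pos: [204.5, -542.4, 289.8]
tcp_rot: [0.349, 0.616, -0.349, 0.615]
contact_force: [0.8, 0.4, 1.1]
width: 0.994
time_s: 0.65
tool_pos: [265.0, -442.1, 330.6]
tcp_rot: [0.253, 0.66, -0.253, 0.66]
contact_force: [1.3, -0.5, 1.2]
width: 0.997
time_s: 0.9
tool_pos: [325.0, -342.0, 330.2]
tcp_rot: [0.151, 0.691, -0.151, 0.691]
contact_force: [1.0, 0.1, 1.3]
width: 0.995
time_s: 1.15
tool_pos: [384.8, -242.1, 329.9]
tcp_rot: [0.046, 0.706, -0.047, 0.706]
contact_force: [1.5, 0.1, 1.1]
width: 0.993
```

```bash

python3 -m inch '[{"x":0.3,"y":0.5,"z":0,"rx":0,"ry":0,"rz":0,"gripper":85},{"x":0.6,"y":1,"z":0,"rx":0,"ry":0,"rz":0,"gripper":85}]'
python3 -m inch '[{"x":0.3,"y":0.5,"z":0,"rx":0,"ry":0,"rz":0,"gripper":85},{"x":0.6,"y":1,"z":0,"rx":0,"ry":0,"rz":0,"gripper":85}]'
python3 -m inch '[{"x":0.4,"y":0.5,"z":0,"rx":0,"ry":0,"rz":0,"gripper":85},{"x":0.8,"y":1,"z":0,"rx":0,"ry":0,"rz":0,"gripper":85},{"x":0.8,"y":1,"z":0,"rx":0,"ry":0,"rz":0,"gripper":85}]'
python3 - <<'E'
from h import *
s=read_state();M=R.from_quat(s['tcp_rot']).as_matrix();print(s['q'].round(2),np.arctan2(M[1,2],M[0,2]))
f=snap('wrist','w1');cv2.imwrite('pics/w1b.png',cv2.resize(f,(800,600)))
E
```

```text
time_s: 1.4
tool_pos: [444.8, -142.2, 330.0]
tcp_rot: [0.048, 0.705, -0.048, 0.706]
contact_force: [0.7, -0.7, -0.3]
width: 1.0
time_s: 1.65
tool_pos: [504.8, -42.4, 329.9]
tcp_rot: [0.048, 0.705, -0.048, 0.706]
contact_force: [0.0, -0.2, -0.0]
width: 0.998
time_s: 2.02
tool_pos: [585.1, 61.7, 329.1]
tcp_rot: [0.047, 0.706, -0.044, 0.705]
contact_force: [0.3, -0.6, -0.6]
width: 0.991
[ 0.3   0.41 -0.65  1.54  0.25  1.27 -0.52] -0.12892929763472907
```

View pics/w1b.png

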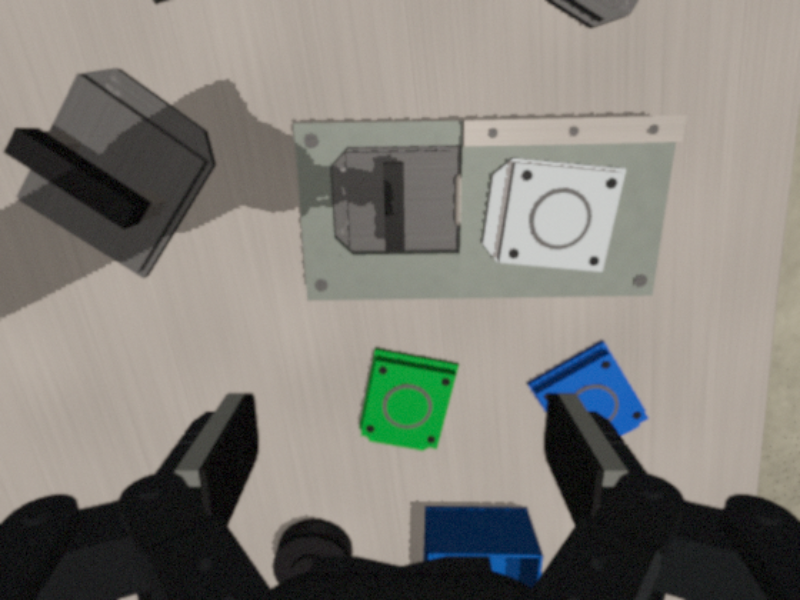

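The wrist view (800×600) shows the nest deck corners at (293,121), (308,299) and (652,294). The bar top spans (376–403, 158–252). The cover top has corners (512,158), (627,168), (603,272) and (498,262), so it is yawed about 5°.

```bash
cat > fit.py <<'E'
from h import *
from scipy.optimize import least_squares
def fit(out,L,uv,x0,z0):
    L=np.array(L,float);uv=np.array(uv,float)
    def W(p):
        c,s=np.cos(p[2]),np.sin(p[2]);return np.c_[p[0]+c*L[:,0]-s*L[:,1],p[1]+s*L[:,0]+c*L[:,1],L[:,2]+z0]
    r=least_squares(lambda p:(proj(out,W(p))-uv).ravel(),x0,x_scale=[100,100,1]);return r.x.round(3),r.fun.reshape(-1,2).round(1).tolist()
E
python3 - <<'E'
from fit import *
k=0.7
print('nest',fit('w1',[(85,-66,40),(85,90,40),(-235,90,40),(-235,-46,50),(-56,-46,50)],np.array([(293,121),(308,299),(652,294),(682,143),(464,147)])*k,[583,83,3.0],0))
print('bar',fit('w1',[(8,-35,0),(8,35,0),(-8,35,0),(-8,-35,0)],np.array([(376,159),(384,252),(404,252),(403,159)])*k,[583,83,3.0],81))
print('cover',fit('w1',[(41,-42,0),(-49,-42,0),(-49,42,0),(41,42,0)],np.array([(512,158),(627,168),(603,272),(498,262)])*k,[718,57,3.0],60))
# height check of bar: wrist centre vs scene
print(tri('w1',(391*k,205*k),'s0',(319.5,199.5)),tri('w1',(391*k,205*k),'d0',(240,247)))
print('mat side',onz('d0',[(205,346),(270,374)],4))
E
```

```text
nest (array([583.496,  85.152,   3.025]), [[0.4, 0.6], [-0.7, 0.3], [-0.1, 1.3], [0.6, -0.8], [-0.3, -1.0]])
bar (array([580.033,  86.582,   3.054]), [[2.4, 1.8], [0.0, -1.4], [-0.3, -2.0], [-2.1, 1.2]])
cover (array([714.618,  58.132,   2.927]), [[1.9, 1.6], [-1.9, 1.2], [-0.7, -2.2], [0.8, -1.2]])
(array([577.70619208,  85.4947595 ,  75.81839577]), np.float64(4.800877310114646)) (array([578.76735071,  87.48932269,  86.70086877]), np.float64(3.136246969233838))
mat side [[548.38650114 286.23424653   4.        ]
 [401.42394132 272.81482678   4.        ]]
```

```bash

python3 -m inch '[{"x":-0.02,"y":0.2,"z":-0.5,"rx":0,"ry":0,"rz":0.01,"gripper":85},{"x":-0.02,"y":0.2,"z":-1,"rx":0,"ry":0,"rz":0.01,"gripper":85}]'
python3 -m inch '[{"x":0,"y":0,"z":-0.5,"rx":0,"ry":0,"rz":0,"gripper":85},{"x":0,"y":0,"z":-0.9,"rx":0,"ry":0,"rz":0,"gripper":85},{"x":0,"y":0,"z":-0.9,"rx":0,"ry":0,"rz":0,"gripper":85},{"x":0,"y":0,"z":-0.9,"rx":0,"ry":0,"rz":0,"gripper":85}]'
python3 - <<'E'
from h import *
s=read_state();M=R.from_quat(s['tcp_rot']).as_matrix();print(s['q'].round(2),s['tool_pos'],np.arctan2(M[1,2],M[0,2]),M[:,0].round(3))
f=snap('wrist','w2');cv2.imwrite('pics/w2b.png',cv2.resize(f,(800,600)))
E
```

```text
time_s: 2.33
tool_pos: [581.9, 76.1, 229.2]
tcp_rot: [0.043, 0.705, -0.043, 0.706]
contact_force: [0.6, -0.2, -0.9]
width: 0.995
time_s: 2.82
tool_pos: [583.2, 75.6, 141.7]
tcp_rot: [0.043, 0.705, -0.043, 0.707]
contact_force: [0.6, 0.1, 0.4]
width: 0.991
[ 0.22  0.6  -0.58  1.75  0.4   0.92 -0.65] [583.20140997  75.59520836 141.68582382] -0.12210761747446287 [ 0.002 -0.    -1.   ]
```

View pics/w2b.png

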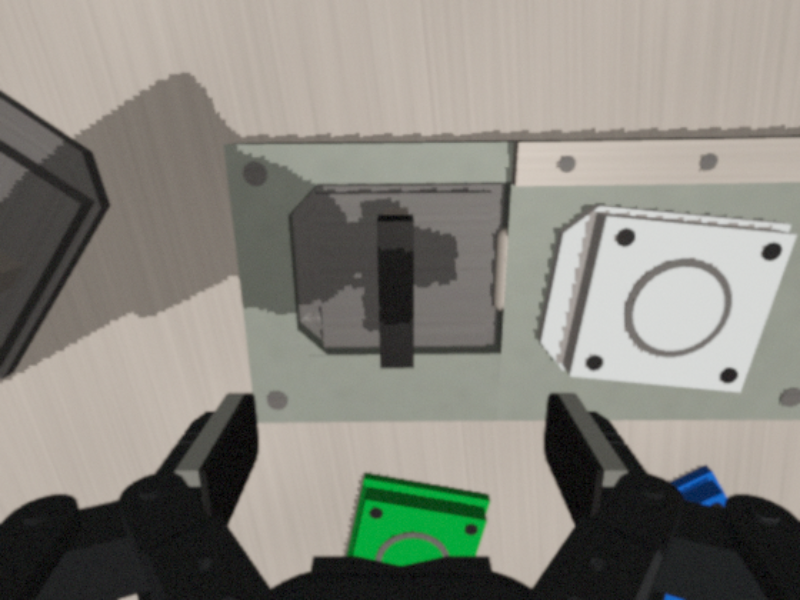

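The closer view shows the bar top at x 378–413, y 222–367. The cover top corners are (603,212), (793,233), (741,391) and (570,376), and the pocket's roller is at about (502,270).

```bash

python3 - <<'E'
from fit import *
k=0.7
n=fit('w2',[(85,-66,40),(85,90,40),(-56,-46,50),(-56,-66,50)],np.array([(227,145),(255,422),(515,185),(515,143)])*k,[583,83,3.0],0);print('nest',n)
print('bar',fit('w2',[(8,-35,0),(8,35,0),(-8,35,0),(-8,-35,0)],np.array([(378,222),(379,367),(413,367),(413,222)])*k,[583,83,3.0],81))
c=fit('w2',[(41,-42,0),(-49,-42,0),(-49,42,0),(41,42,0)],np.array([(603,212),(795,233),(741,391),(570,376)])*k,[718,57,3.0],60);print('cover',c)
for N in (n[0],np.array([583.5,85.2,3.025])):
    print('cover in nest',R.from_euler('z',-N[2]).apply(np.r_[c[0][:2]-N[:2],0]).round(1),c[0][2]-N[2])
print('bar z tri w1/w2',tri('w1',(391*k,252*k),'w2',(396*k,367*k)))
E
```

```text
nest (array([582.961,  84.776,   3.028]), [[-2.5, -0.6], [0.4, 0.7], [0.0, 0.8], [2.1, -0.3]])
bar (array([581.215,  85.035,   3.021]), [[-0.8, -0.6], [0.1, 0.8], [-0.1, 0.7], [0.8, -0.6]])
cover (array([713.826,  57.243,   2.927]), [[1.2, 2.0], [0.2, -0.9], [-0.8, -0.8], [-0.7, -0.6]])
cover in nest [-133.1   12.5    0. ] -0.10099999999999998
cover in nest [-132.7   12.6    0. ] -0.09799999999999986
bar z tri w1/w2 (array([575.53117071,  49.03745245,  77.20796487]), np.float64(2.5452111154542774))
```

```bash

python3 -m inch '[{"x":-0.01,"y":0.095,"z":-0.3,"rx":0,"ry":0,"rz":0,"gripper":85},{"x":-0.01,"y":0.095,"z":-0.6,"rx":0,"ry":0,"rz":0,"gripper":85},{"x":-0.01,"y":0.095,"z":-0.72,"rx":0,"ry":0,"rz":0,"gripper":85},{"x":-0.01,"y":0.095,"z":-0.72,"rx":0,"ry":0,"rz":0,"gripper":85}]'
python3 -m inch '[{"x":0,"y":0,"z":0,"rx":0,"ry":0,"rz":0,"gripper":8},{"x":0,"y":0,"z":0,"rx":0,"ry":0,"rz":0,"gripper":8},{"x":0,"y":0,"z":0,"rx":0,"ry":0,"rz":0,"gripper":8},{"x":0,"y":0,"z":0,"rx":0,"ry":0,"rz":0,"gripper":8},{"x":0,"y":0,"z":0,"rx":0,"ry":0,"rz":0,"gripper":8}]' 90
python3 -m inch '[{"x":0,"y":0,"z":0,"rx":0,"ry":0,"rz":0,"gripper":8},{"x":0,"y":0,"z":0,"rx":0,"ry":0,"rz":0,"gripper":8}]' 90
```

```text
time_s: 3.38
tool_pos: [581.7, 85.6, 68.6]
tcp_rot: [0.043, 0.706, -0.043, 0.706]
contact_force: [-0.2, -1.2, -0.4]
width: 0.991
time_s: 4.0
tool_pos: [581.4, 86.0, 68.8]
tcp_rot: [0.043, 0.706, -0.043, 0.706]
contact_force: [20.4, -1.2, 15.7]
width: 0.097
time_s: 4.25
tool_pos: [581.9, 86.4, 69.2]
tcp_rot: [0.043, 0.705, -0.042, 0.706]
contact_force: [-1.4, -0.3, 10.7]
width: 0.092
```

```bash

python3 - <<'E'
from h import *
s=read_state();print(s['width'],s['contact_force'],s['wrist_torque'])
f=snap('wrist','w3');g=snap('side','d3')[180:300,150:310]
cv2.imwrite('pics/w3b.png',np.hstack([cv2.resize(f,(400,300)),cv2.resize(g,(400,300),interpolation=2)]))
E
```

```text
0.09227790389156207 [-1.42347874 -0.27421313 10.73221955] [-0.07129725  0.41854071 -0.01637251]
```

View pics/w3b.png

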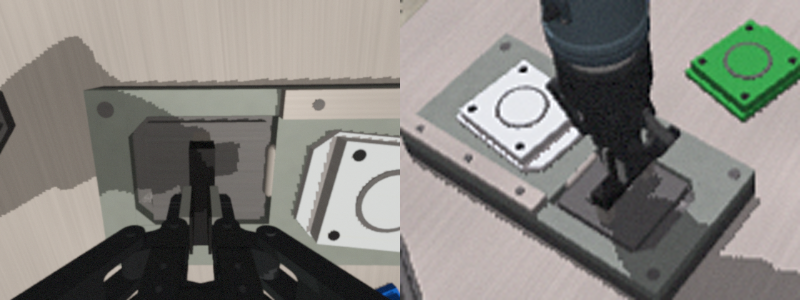

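The picture shows the fingers closed on both sides of the bar. Now a slow lift.

```bash

python3 -m inch '[{"x":0,"y":0,"z":0.03,"rx":0,"ry":0,"rz":0,"gripper":0},{"x":0,"y":0,"z":0.06,"rx":0,"ry":0,"rz":0,"gripper":0},{"x":0,"y":0,"z":0.09,"rx":0,"ry":0,"rz":0,"gripper":0}]' 110
python3 -m inch '[{"x":0,"y":0,"z":0.04,"rx":0,"ry":0,"rz":0,"gripper":0},{"x":0,"y":0,"z":0.08,"rx":0,"ry":0,"rz":0,"gripper":0},{"x":0,"y":0,"z":0.12,"rx":0,"ry":0,"rz":0,"gripper":0}]'
python3 -m inch '[{"x":0,"y":0,"z":0.06,"rx":0,"ry":0,"rz":0,"gripper":0},{"x":0,"y":0,"z":0.12,"rx":0,"ry":0,"rz":0,"gripper":0},{"x":0,"y":0,"z":0.2,"rx":0,"ry":0,"rz":0,"gripper":0},{"x":0,"y":0,"z":0.2,"rx":0,"ry":0,"rz":0,"gripper":0}]'
```

```text
time_s: 4.72
tool_pos: [581.0, 85.7, 76.9]
tcp_rot: [0.043, 0.706, -0.043, 0.706]
contact_force: [-0.5, 0.1, -1.0]
width: -0.002
time_s: 5.1
tool_pos: [581.3, 85.7, 89.2]
tcp_rot: [0.043, 0.706, -0.043, 0.706]
contact_force: [0.4, 1.3, 0.6]
width: -0.001
time_s: 5.6
tool_pos: [581.8, 85.9, 109.7]
tcp_rot: [0.043, 0.705, -0.043, 0.706]
contact_force: [-0.3, 1.2, -0.1]
width: -0.004
```

The fingers went fully shut and slipped off, so the bar wasn't actually held. I'll overlay the predicted bar and TCP on the pictures to see why.

```bash

python3 - <<'E'
from h import *
from itertools import product
c,s=np.cos(3.025),np.sin(3.025)
bar=[(582+c*a-s*b,85+s*a+c*b,z) for z in(63,81) for a,b in((8,-35),(8,35),(-8,35),(-8,-35))]
def draw(n,tcp,box):
    im=cv2.resize(cv2.imread(f'pics/{n}.png'),None,fx=4,fy=4,interpolation=2)
    p=(proj(n,bar)*4).astype(int)
    for z,col in((0,(0,0,255)),(4,(0,255,255))): cv2.polylines(im,[p[z:z+4].reshape(-1,1,2)],True,col,1)
    for dz,col in((0,(0,255,0)),(-17,(255,255,0))):
        q=(proj(n,[np.array(tcp)+[0,0,dz]])*4).astype(int)[0]; cv2.drawMarker(im,q.tolist(),col,0,16,1)
    x,y,w,h=box; return cv2.resize(im[y*4:(y+h)*4,x*4:(x+w)*4],(400,300))
snap('wrist','w4');st=read_state();snap('side','d4')
t=st['tool_pos']
A=np.hstack([draw('w3',[581.9,86.4,69.2],(170,150,240,180)),draw('d3',[581.9,86.4,69.2],(190,210,100,75))])
B=np.hstack([draw('w4',t,(170,150,240,180)),draw('d4',t,(190,210,100,75))])
cv2.imwrite('pics/o4.png',np.vstack([A,B]))
E
```

```text
(no output)
```

View pics/o4.png

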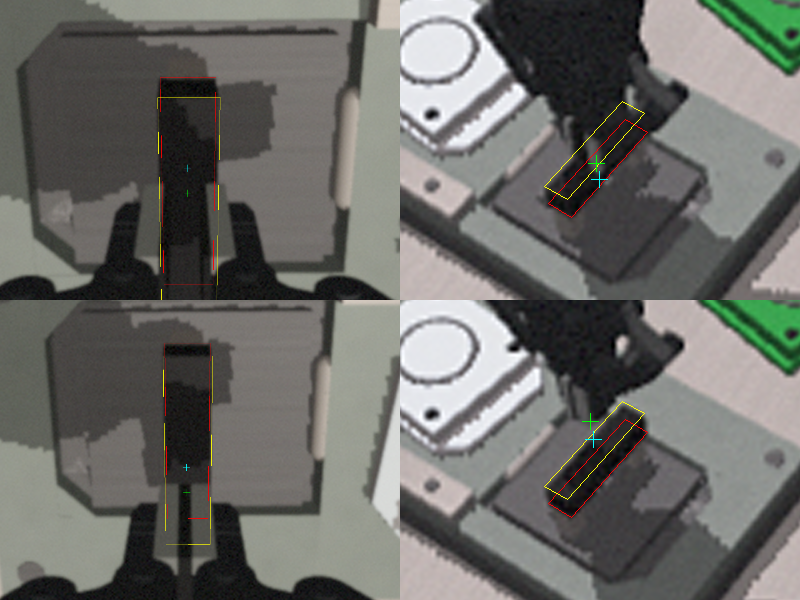

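The overlay matches the bar, but the fingertips appear about 15 mm further back than I expected, so the last close only caught the bar's top edge. I'll go lower and close in small steps while watching the opening.

```bash

python3 -m inch '[{"x":0,"y":0,"z":0,"rx":0,"ry":0,"rz":0,"gripper":60},{"x":0,"y":0,"z":0,"rx":0,"ry":0,"rz":0,"gripper":60},{"x":0,"y":0,"z":0,"rx":0,"ry":0,"rz":0,"gripper":60},{"x":0,"y":0,"z":0,"rx":0,"ry":0,"rz":0,"gripper":60}]' 40
python3 -m inch '[{"x":0,"y":0,"z":-0.2,"rx":0,"ry":0,"rz":0,"gripper":60},{"x":0,"y":0,"z":-0.35,"rx":0,"ry":0,"rz":0,"gripper":60},{"x":0,"y":0,"z":-0.45,"rx":0,"ry":0,"rz":0,"gripper":60},{"x":0,"y":0,"z":-0.5,"rx":0,"ry":0,"rz":0,"gripper":60},{"x":0,"y":0,"z":-0.5,"rx":0,"ry":0,"rz":0,"gripper":60}]' 
python3 -m inch '[{"x":0,"y":0,"z":0,"rx":0,"ry":0,"rz":0,"gripper":25},{"x":0,"y":0,"z":0,"rx":0,"ry":0,"rz":0,"gripper":25},{"x":0,"y":0,"z":0,"rx":0,"ry":0,"rz":0,"gripper":25},{"x":0,"y":0,"z":0,"rx":0,"ry":0,"rz":0,"gripper":25}]'
python3 -m inch '[{"x":0,"y":0,"z":0,"rx":0,"ry":0,"rz":0,"gripper":0},{"x":0,"y":0,"z":0,"rx":0,"ry":0,"rz":0,"gripper":0},{"x":0,"y":0,"z":0,"rx":0,"ry":0,"rz":0,"gripper":0}]'
```

```text
time_s: 6.2
tool_pos: [581.2, 85.7, 108.8]
tcp_rot: [0.043, 0.706, -0.043, 0.706]
contact_force: [0.5, -0.3, -0.1]
width: 0.701
time_s: 6.82
tool_pos: [581.1, 85.8, 58.6]
tcp_rot: [0.043, 0.706, -0.043, 0.706]
contact_force: [1.0, 0.7, 0.1]
width: 0.7
time_s: 7.32
tool_pos: [581.3, 85.7, 59.0]
tcp_rot: [0.043, 0.706, -0.043, 0.706]
contact_force: [-0.3, 0.3, 0.5]
width: 0.292
time_s: 7.7
tool_pos: [582.3, 85.7, 59.3]
tcp_rot: [0.043, 0.705, -0.043, 0.706]
contact_force: [3.6, -0.7, 2.6]
width: 0.172
```

```bash

python3 -m inch '[{"x":0,"y":0,"z":0,"rx":0,"ry":0,"rz":0,"gripper":0},{"x":0,"y":0,"z":0,"rx":0,"ry":0,"rz":0,"gripper":0}]' 110
python3 -m inch '[{"x":0,"y":0,"z":0.01,"rx":0,"ry":0,"rz":0,"gripper":0},{"x":0,"y":0,"z":0.02,"rx":0,"ry":0,"rz":0,"gripper":0}]'
python3 -m inch '[{"x":0,"y":0,"z":0.01,"rx":0,"ry":0,"rz":0,"gripper":0},{"x":0,"y":0,"z":0.02,"rx":0,"ry":0,"rz":0,"gripper":0}]'
```

```text
time_s: 7.95
tool_pos: [582.3, 85.7, 59.6]
tcp_rot: [0.043, 0.705, -0.043, 0.706]
contact_force: [2.7, -1.2, 5.4]
width: 0.145
time_s: 8.2
tool_pos: [581.9, 85.7, 60.0]
tcp_rot: [0.043, 0.705, -0.042, 0.706]
contact_force: [9.1, 1.3, -14.4]
width: 0.144
time_s: 8.45
tool_pos: [581.6, 85.5, 60.6]
tcp_rot: [0.043, 0.706, -0.042, 0.706]
contact_force: [11.8, 2.2, -23.9]
width: 0.143
```

```bash

python3 -m inch '[{"x":0,"y":0,"z":0.01,"rx":0,"ry":0,"rz":0,"gripper":0},{"x":0,"y":0,"z":0.02,"rx":0,"ry":0,"rz":0,"gripper":0}]' 120
python3 -m inch '[{"x":0,"y":0,"z":0.01,"rx":0,"ry":0,"rz":0,"gripper":0},{"x":0,"y":0,"z":0.02,"rx":0,"ry":0,"rz":0,"gripper":0}]'
```

```text
time_s: 8.7
tool_pos: [580.5, 85.5, 62.4]
tcp_rot: [0.043, 0.706, -0.042, 0.705]
contact_force: [6.4, 1.3, -20.0]
width: 0.14
time_s: 8.95
tool_pos: [580.4, 85.3, 64.4]
tcp_rot: [0.043, 0.706, -0.042, 0.705]
contact_force: [6.7, 1.1, -19.9]
width: 0.141
```

```bash

python3 -m inch '[{"x":0,"y":0,"z":0.02,"rx":0,"ry":0,"rz":0,"gripper":0},{"x":0,"y":0,"z":0.04,"rx":0,"ry":0,"rz":0,"gripper":0}]'
python3 -m inch '[{"x":0,"y":0,"z":0.04,"rx":0,"ry":0,"rz":0,"gripper":0},{"x":0,"y":0,"z":0.08,"rx":0,"ry":0,"rz":0,"gripper":0}]'
python3 -m inch '[{"x":0,"y":0,"z":0.04,"rx":0,"ry":0,"rz":0,"gripper":0},{"x":0,"y":0,"z":0.08,"rx":0,"ry":0,"rz":0,"gripper":0}]'
```

```text
time_s: 9.2
tool_pos: [580.3, 85.1, 68.3]
tcp_rot: [0.043, 0.706, -0.043, 0.705]
contact_force: [7.8, 0.3, -18.0]
width: 0.142
time_s: 9.45
tool_pos: [580.5, 85.2, 77.8]
tcp_rot: [0.043, 0.706, -0.043, 0.705]
contact_force: [-0.5, -0.3, -5.7]
width: 0.138
time_s: 9.7
tool_pos: [579.8, 85.7, 86.4]
tcp_rot: [0.042, 0.707, -0.043, 0.705]
contact_force: [0.4, -0.8, -5.1]
width: 0.14
```

The master is out: the wrist carries about 5 N, which is its weight. Next I lift, carry it toward the mat and look.

```bash

python3 -m inch '[{"x":0,"y":0,"z":0.3,"rx":0,"ry":0,"rz":0,"gripper":0},{"x":0,"y":0,"z":0.6,"rx":0,"ry":0,"rz":0,"gripper":0},{"x":-0.1,"y":0.2,"z":0.9,"rx":0,"ry":0,"rz":0,"gripper":0}]'
python3 -m inch '[{"x":-0.15,"y":0.3,"z":0.1,"rx":0,"ry":0,"rz":0,"gripper":0},{"x":-0.3,"y":0.6,"z":0.1,"rx":0,"ry":0,"rz":0,"gripper":0},{"x":-0.5,"y":1,"z":0.1,"rx":0,"ry":0,"rz":0,"gripper":0},{"x":-0.5,"y":1,"z":0.1,"rx":0,"ry":0,"rz":0,"gripper":0}]'
python3 -m inch '[{"x":-0.15,"y":0.2,"z":0,"rx":0,"ry":0,"rz":0,"gripper":0},{"x":-0.25,"y":0.5,"z":0,"rx":0,"ry":0,"rz":0,"gripper":0},{"x":-0.25,"y":0.5,"z":0,"rx":0,"ry":0,"rz":0,"gripper":0},{"x":-0.25,"y":0.5,"z":0,"rx":0,"ry":0,"rz":0,"gripper":0}]'
python3 - <<'E'
from h import *
s=read_state();print(s['tool_pos'],s['q'].round(2))
f=snap('wrist','w5');g=snap('side','d5')
cv2.imwrite('pics/w5b.png',np.hstack([cv2.resize(f,None,fx=.95,fy=.95),g[60:459,230:498]]))
E
```

```text
time_s: 10.07
tool_pos: [571.1, 103.7, 177.4]
tcp_rot: [0.043, 0.706, -0.045, 0.705]
contact_force: [-0.2, 0.9, -4.6]
width: 0.141
time_s: 10.58
tool_pos: [517.9, 210.5, 187.2]
tcp_rot: [0.041, 0.707, -0.039, 0.705]
contact_force: [-0.5, -0.2, -3.3]
width: 0.143
time_s: 11.08
tool_pos: [496.2, 254.6, 186.6]
tcp_rot: [0.042, 0.706, -0.043, 0.706]
contact_force: [0.4, 0.6, -5.2]
width: 0.142
[496.23110522 254.63820418 186.59965857] [-0.06  0.5  -0.65  1.79  0.36  0.98 -0.98]Traceback (most recent call last):
  File "<stdin>", line 4, in <module>
    return _nx.concatenate(arrs, 1, dtype=dtype, casting=casting)
           ~~~~~~~~~~~~~~~^^^^^^^^^^^^^^^^^^^^^^^^^^^^^^^^^^^^^^^
ValueError: all the input array dimensions except for the concatenation axis must match exactly, but along dimension 0, the array at index 0 has size 399 and the array at index 1 has size 360
```

```bash

python3 - <<'E'
import cv2,numpy as np
f=cv2.imread('pics/w5.png');g=cv2.imread('pics/d5.png')
cv2.imwrite('pics/w5b.png',np.hstack([f,g[:,180:420]]))
E
```

```text
(no output)
```

View pics/w5b.png

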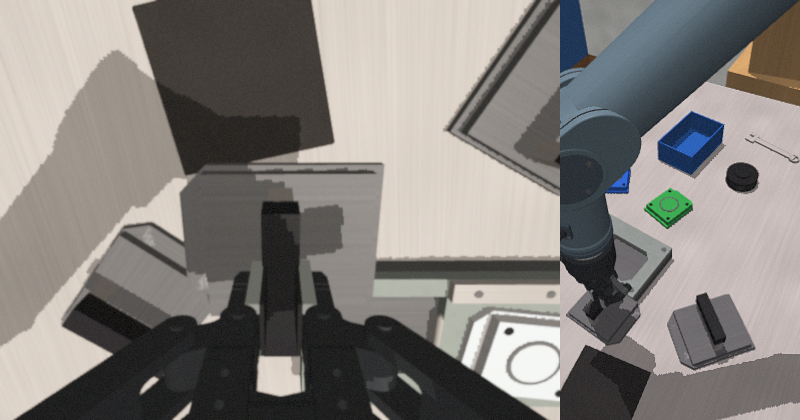

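The master hangs level below the jaws. The mat corners are at (133,6), (185,175) and (334,142), with its right edge leaving the frame at (311,0).

```bash

python3 - <<'E'
from fit import *
for L in ([(-75,75),(-75,-75),(75,-75)],[(75,75),(-75,75),(-75,-75)]):
    print(fit('w5',[(a,b,4) for a,b in L],[(133,6),(185,175),(334,142)],[473,350,.3],0))
print(onz('w5',[(133,6),(185,175),(334,142),(311,0)],4))
print('scene mat',onz('s0',[(376,139),(407,160),(375,184),(345,160)],4).mean(0))
E
```

```text
(array([4.70404e+02, 3.49453e+02, 9.20000e-02]), [[-1.9, -1.4], [0.0, 0.9], [2.1, 1.4]])
(array([470.404, 349.453,   1.663]), [[-1.9, -1.4], [0.0, 0.9], [2.1, 1.4]])
[[390.11198517 416.07760856   4.        ]
 [402.76948518 268.7102464    4.        ]
 [550.06556687 283.23498238   4.        ]
 [539.03901053 403.15291244   4.        ]]
scene mat [472.84499346 349.6295487    4.        ]
```

```bash

python3 -m inch '[{"x":-0.1,"y":0.4,"z":0,"rx":0,"ry":0,"rz":0.07,"gripper":0},{"x":-0.2,"y":0.8,"z":-0.1,"rx":0,"ry":0,"rz":0.137,"gripper":0},{"x":-0.257,"y":0.95,"z":-0.5,"rx":0,"ry":0,"rz":0.137,"gripper":0},{"x":-0.257,"y":0.95,"z":-0.9,"rx":0,"ry":0,"rz":0.137,"gripper":0},{"x":-0.257,"y":0.95,"z":-0.9,"rx":0,"ry":0,"rz":0.137,"gripper":0}]'
python3 -m inch '[{"x":0,"y":0,"z":-0.2,"rx":0,"ry":0,"rz":0,"gripper":0},{"x":0,"y":0,"z":-0.4,"rx":0,"ry":0,"rz":0,"gripper":0},{"x":0,"y":0,"z":-0.5,"rx":0,"ry":0,"rz":0,"gripper":0},{"x":0,"y":0,"z":-0.5,"rx":0,"ry":0,"rz":0,"gripper":0}]'
python3 -m inch '[{"x":0,"y":0,"z":-0.02,"rx":0,"ry":0,"rz":0,"gripper":0},{"x":0,"y":0,"z":-0.04,"rx":0,"ry":0,"rz":0,"gripper":0},{"x":0,"y":0,"z":-0.06,"rx":0,"ry":0,"rz":0,"gripper":0},{"x":0,"y":0,"z":-0.06,"rx":0,"ry":0,"rz":0,"gripper":0}]'
```

```text
time_s: 11.8
tool_pos: [469.1, 347.7, 94.0]
tcp_rot: [-0.031, 0.708, 0.028, 0.705]
contact_force: [-0.4, 0.4, -3.7]
width: 0.141
time_s: 12.3
tool_pos: [470.2, 350.3, 46.1]
tcp_rot: [-0.03, 0.707, 0.03, 0.706]
contact_force: [-0.7, -0.3, -4.5]
width: 0.14
time_s: 12.8
tool_pos: [470.5, 350.7, 40.9]
tcp_rot: [-0.03, 0.707, 0.03, 0.706]
contact_force: [-1.1, 0.1, -4.2]
width: 0.136
```

```bash

python3 -m inch '[{"x":0,"y":0,"z":-0.01,"rx":0,"ry":0,"rz":0,"gripper":0},{"x":0,"y":0,"z":-0.02,"rx":0,"ry":0,"rz":0,"gripper":0},{"x":0,"y":0,"z":-0.02,"rx":0,"ry":0,"rz":0,"gripper":0}]'
python3 -m inch '[{"x":0,"y":0,"z":-0.01,"rx":0,"ry":0,"rz":0,"gripper":0},{"x":0,"y":0,"z":-0.01,"rx":0,"ry":0,"rz":0,"gripper":0}]'
```

```text
time_s: 13.18
tool_pos: [470.7, 350.8, 39.7]
tcp_rot: [-0.03, 0.706, 0.03, 0.707]
contact_force: [-2.3, -2.8, 5.3]
width: 0.141
time_s: 13.42
tool_pos: [470.7, 350.8, 39.6]
tcp_rot: [-0.03, 0.706, 0.03, 0.707]
contact_force: [-4.6, -5.6, 15.6]
width: 0.143
```

The master is down. Now release, rise, and go to the cover's free side with the jaws realigned to the nest.

```bash

python3 -m inch '[{"x":0,"y":0,"z":0.01,"rx":0,"ry":0,"rz":0,"gripper":30},{"x":0,"y":0,"z":0.01,"rx":0,"ry":0,"rz":0,"gripper":50},{"x":0,"y":0,"z":0.01,"rx":0,"ry":0,"rz":0,"gripper":50},{"x":0,"y":0,"z":0.01,"rx":0,"ry":0,"rz":0,"gripper":50}]' 40
python3 -m inch '[{"x":0,"y":0,"z":0.3,"rx":0,"ry":0,"rz":0,"gripper":50},{"x":0,"y":0,"z":0.7,"rx":0,"ry":0,"rz":0,"gripper":50},{"x":0,"y":0,"z":1,"rx":0,"ry":0,"rz":0,"gripper":50}]'
python3 -m inch '[{"x":0.3,"y":-0.5,"z":0.2,"rx":0,"ry":0,"rz":-0.07,"gripper":50},{"x":0.6,"y":-1,"z":0.2,"rx":0,"ry":0,"rz":-0.137,"gripper":50}]'
python3 -m inch '[{"x":0.3,"y":-0.5,"z":0,"rx":0,"ry":0,"rz":0,"gripper":50},{"x":0.6,"y":-1,"z":0,"rx":0,"ry":0,"rz":0,"gripper":50}]'
python3 -m inch '[{"x":0.3,"y":-0.5,"z":0,"rx":0,"ry":0,"rz":0,"gripper":50},{"x":0.6,"y":-1,"z":0,"rx":0,"ry":0,"rz":0,"gripper":50}]'
python3 -m inch '[{"x":0.3,"y":-0.4,"z":0,"rx":0,"ry":0,"rz":0,"gripper":50},{"x":0.55,"y":-0.64,"z":-0.2,"rx":0,"ry":0,"rz":0,"gripper":50},{"x":0.55,"y":-0.64,"z":-0.4,"rx":0,"ry":0,"rz":0,"gripper":50},{"x":0.55,"y":-0.64,"z":-0.4,"rx":0,"ry":0,"rz":0,"gripper":50}]'
python3 - <<'E'
from h import *
s=read_state();M=R.from_quat(s['tcp_rot']).as_matrix();print(s['tool_pos'],s['q'].round(2),np.arctan2(M[1,2],M[0,2]))
snap('scene','s6');f=snap('wrist','w6')
g=cv2.imread('pics/s6.png')
cv2.imwrite('pics/w6b.png',np.hstack([f,g[:,230:470]]))
E
```

```text
time_s: 13.92
tool_pos: [470.6, 350.8, 38.8]
tcp_rot: [-0.03, 0.707, 0.03, 0.706]
contact_force: [-0.0, -0.2, -0.9]
width: 0.584
time_s: 14.3
tool_pos: [470.7, 351.1, 140.4]
tcp_rot: [-0.03, 0.706, 0.03, 0.707]
contact_force: [-0.1, -0.1, 0.4]
width: 0.588
time_s: 14.55
tool_pos: [532.1, 250.9, 160.9]
tcp_rot: [0.044, 0.705, -0.042, 0.707]
contact_force: [0.9, 0.0, -0.2]
width: 0.589
time_s: 14.8
tool_pos: [591.4, 149.0, 159.1]
tcp_rot: [0.043, 0.706, -0.043, 0.706]
contact_force: [1.0, 0.7, 0.6]
width: 0.586
time_s: 15.05
tool_pos: [651.4, 49.0, 158.9]
tcp_rot: [0.043, 0.706, -0.043, 0.706]
contact_force: [1.4, 0.6, 0.6]
width: 0.586
time_s: 15.55
tool_pos: [703.4, -12.2, 116.6]
tcp_rot: [0.043, 0.707, -0.042, 0.704]
contact_force: [-0.4, -0.2, -0.8]
width: 0.587
[703.4099459  -12.18833205 116.56323823] [ 0.29  0.81 -0.55  1.42  0.45  1.04 -0.47] -0.11977893562073566
```

View pics/w6b.png

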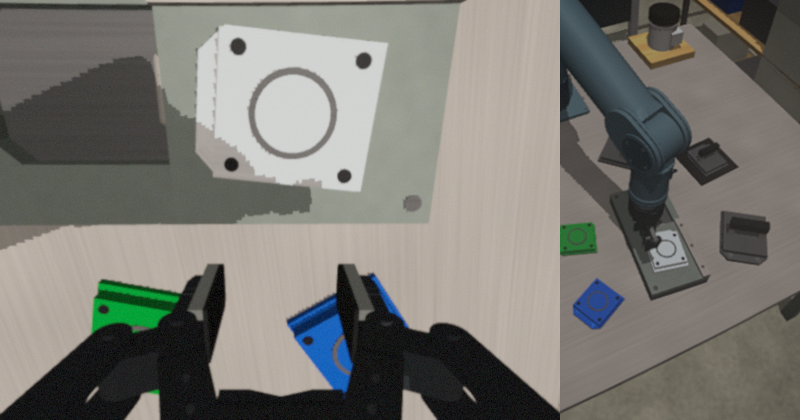

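The wrist view shows the cover still skewed on the lane, its side clear of the fingers, and the pocket empty. The scene view shows the master sitting mid-mat. Next I lower to find the deck height with the fingertips.

```bash

python3 -m inch '[{"x":0,"y":0,"z":-0.25,"rx":0,"ry":0,"rz":0,"gripper":50},{"x":0,"y":0,"z":-0.5,"rx":0,"ry":0,"rz":0,"gripper":50},{"x":0,"y":0,"z":-0.5,"rx":0,"ry":0,"rz":0,"gripper":50}]'
python3 -m inch '[{"x":0,"y":0,"z":-0.02,"rx":0,"ry":0,"rz":0,"gripper":50},{"x":0,"y":0,"z":-0.04,"rx":0,"ry":0,"rz":0,"gripper":50}]'
python3 -m inch '[{"x":0,"y":0,"z":-0.01,"rx":0,"ry":0,"rz":0,"gripper":50},{"x":0,"y":0,"z":-0.02,"rx":0,"ry":0,"rz":0,"gripper":50}]'
python3 -m inch '[{"x":0,"y":0,"z":-0.01,"rx":0,"ry":0,"rz":0,"gripper":50},{"x":0,"y":0,"z":-0.02,"rx":0,"ry":0,"rz":0,"gripper":50}]'
```

```text
time_s: 16.02
tool_pos: [703.6, -12.9, 66.8]
tcp_rot: [0.042, 0.707, -0.043, 0.704]
contact_force: [-0.5, -0.0, 0.5]
width: 0.585
time_s: 16.27
tool_pos: [706.3, -13.1, 65.9]
tcp_rot: [0.043, 0.705, -0.043, 0.706]
contact_force: [0.1, -0.1, -0.2]
width: 0.585
time_s: 16.52
tool_pos: [705.7, -13.3, 63.2]
tcp_rot: [0.043, 0.706, -0.043, 0.706]
contact_force: [0.7, -0.2, -0.3]
width: 0.588
time_s: 16.77
tool_pos: [705.6, -13.3, 60.9]
tcp_rot: [0.043, 0.706, -0.043, 0.706]
contact_force: [-0.8, -0.6, 0.7]
width: 0.586
```

```bash

python3 -m inch '[{"x":0,"y":0,"z":-0.01,"rx":0,"ry":0,"rz":0,"gripper":50},{"x":0,"y":0,"z":-0.02,"rx":0,"ry":0,"rz":0,"gripper":50}]'|grep -A9 tool_pos
python3 -m inch '[{"x":0,"y":0,"z":-0.01,"rx":0,"ry":0,"rz":0,"gripper":50},{"x":0,"y":0,"z":-0.02,"rx":0,"ry":0,"rz":0,"gripper":50}]'|grep -A9 tool_pos
```

```text
tool_pos: [705.5, -13.3, 58.8]
tcp_rot: [0.043, 0.706, -0.043, 0.706]
contact_force: [-0.1, -0.3, -0.5]
width: 0.585
tool_pos: [705.6, -13.3, 56.8]
tcp_rot: [0.043, 0.706, -0.043, 0.706]
contact_force: [-0.2, -0.6, -0.4]
width: 0.584
```

```bash

python3 -m inch '[{"x":0,"y":0,"z":-0.01,"rx":0,"ry":0,"rz":0,"gripper":50},{"x":0,"y":0,"z":-0.02,"rx":0,"ry":0,"rz":0,"gripper":50}]'|grep -A9 tool_pos
```

```text
tool_pos: [705.5, -13.3, 54.8]
tcp_rot: [0.043, 0.706, -0.043, 0.706]
contact_force: [-0.6, 0.1, 0.1]
width: 0.584
```

```bash

python3 -m inch '[{"x":0,"y":0,"z":-0.02,"rx":0,"ry":0,"rz":0,"gripper":50},{"x":0,"y":0,"z":-0.03,"rx":0,"ry":0,"rz":0,"gripper":50}]'|grep -A9 tool_pos
python3 -m inch '[{"x":0,"y":0,"z":-0.01,"rx":0,"ry":0,"rz":0,"gripper":50},{"x":0,"y":0,"z":-0.02,"rx":0,"ry":0,"rz":0,"gripper":50}]'|grep -A9 tool_pos
```

```text
tool_pos: [705.5, -13.3, 51.7]
tcp_rot: [0.043, 0.706, -0.043, 0.706]
contact_force: [0.4, 0.6, -0.4]
width: 0.586
tool_pos: [705.5, -13.3, 49.8]
tcp_rot: [0.043, 0.706, -0.043, 0.706]
contact_force: [0.2, -1.0, 0.3]
width: 0.587
```

```bash

python3 -m inch '[{"x":0,"y":0,"z":-0.01,"rx":0,"ry":0,"rz":0,"gripper":50},{"x":0,"y":0,"z":-0.02,"rx":0,"ry":0,"rz":0,"gripper":50}]'|grep -A9 tool_pos
python3 -m inch '[{"x":0,"y":0,"z":-0.01,"rx":0,"ry":0,"rz":0,"gripper":50},{"x":0,"y":0,"z":-0.02,"rx":0,"ry":0,"rz":0,"gripper":50}]'|grep -A9 tool_pos
```

```text
tool_pos: [705.6, -13.3, 47.8]
tcp_rot: [0.043, 0.706, -0.043, 0.706]
contact_force: [0.5, -0.6, 0.5]
width: 0.585
tool_pos: [705.6, -13.3, 45.8]
tcp_rot: [0.043, 0.706, -0.043, 0.706]
contact_force: [0.4, 0.5, -0.3]
width: 0.584
```

```bash

python3 - <<'E'
from h import *
g=grab_frame('wrist');K,D=np.array(g['K']),np.array(g['dist_coeffs']);T=np.array(g['tool_from_camera'])
for lab,a,b,w in(('w6 open50',(223,265),(340,265),50),('w6?',(223,265),(340,265),44),('w2 open85',(255*.7,395*.7),(545*.7,395*.7),85),('w3 16mm bar',(163/400*240+170,183/300*180+150),(207/400*240+170,183/300*180+150),16)):
    n=cv2.undistortPoints(np.array([a,b],float).reshape(-1,1,2),K,D).reshape(-1,2)
    d=w/abs(n[1,0]-n[0,0]); m=n.mean(0); print(lab,d.round(1),(T@np.r_[m*d,d,1])[:3].round(1))
E
```

```text
w6 open50 150.2 [-19.8  10.8  -0.7]
w6? 132.2 [-36.   19.3  -0.8]
w2 open85 147.4 [-23.8   7.6  -1.3]
w3 16mm bar 212.8 [ 37.3 -15.7  -0.7]
```

The image geometry puts the real fingertips about 20 mm behind the reported TCP at this opening, which matches the missed first grasp. Deck contact should therefore come at about TCP z 20.

```bash

python3 -m inch '[{"x":0,"y":0,"z":-0.08,"rx":0,"ry":0,"rz":0,"gripper":50},{"x":0,"y":0,"z":-0.16,"rx":0,"ry":0,"rz":0,"gripper":50},{"x":0,"y":0,"z":-0.18,"rx":0,"ry":0,"rz":0,"gripper":50}]'|grep -A9 tool_pos
python3 -m inch '[{"x":0,"y":0,"z":-0.01,"rx":0,"ry":0,"rz":0,"gripper":50},{"x":0,"y":0,"z":-0.02,"rx":0,"ry":0,"rz":0,"gripper":50}]'|grep -A9 tool_pos
```

```text
tool_pos: [704.8, -13.3, 26.7]
tcp_rot: [0.043, 0.706, -0.043, 0.705]
contact_force: [0.3, -0.5, 0.6]
width: 0.587
tool_pos: [705.8, -13.2, 26.0]
tcp_rot: [0.043, 0.706, -0.043, 0.706]
contact_force: [-0.7, 0.2, 0.1]
width: 0.584
```

```bash

python3 -m inch '[{"x":0,"y":0,"z":-0.01,"rx":0,"ry":0,"rz":0,"gripper":50},{"x":0,"y":0,"z":-0.02,"rx":0,"ry":0,"rz":0,"gripper":50}]'|grep -A9 tool_pos
python3 -m inch '[{"x":0,"y":0,"z":-0.01,"rx":0,"ry":0,"rz":0,"gripper":50},{"x":0,"y":0,"z":-0.01,"rx":0,"ry":0,"rz":0,"gripper":50}]'|grep -A9 tool_pos
```

```text
tool_pos: [705.8, -13.3, 25.0]
tcp_rot: [0.043, 0.706, -0.043, 0.706]
contact_force: [-5.0, -1.2, 11.2]
width: 0.585
tool_pos: [705.8, -13.3, 25.0]
tcp_rot: [0.043, 0.706, -0.043, 0.706]
contact_force: [-6.6, -0.5, 13.0]
width: 0.589
```

Contact at TCP z 25. I raise 1.5–2 mm and push the cover sideways, gently, against the rail.

```bash

python3 -m inch '[{"x":0,"y":0,"z":0.035,"rx":0,"ry":0,"rz":0,"gripper":50},{"x":0.006,"y":0.05,"z":0.035,"rx":0,"ry":0,"rz":0,"gripper":50},{"x":0.012,"y":0.1,"z":0.035,"rx":0,"ry":0,"rz":0,"gripper":50},{"x":0.018,"y":0.15,"z":0.035,"rx":0,"ry":0,"rz":0,"gripper":50},{"x":0.023,"y":0.2,"z":0.035,"rx":0,"ry":0,"rz":0,"gripper":50}]'
python3 -m inch '[{"x":0.003,"y":0.03,"z":0,"rx":0,"ry":0,"rz":0,"gripper":50},{"x":0.005,"y":0.05,"z":0,"rx":0,"ry":0,"rz":0,"gripper":50},{"x":0.005,"y":0.05,"z":0,"rx":0,"ry":0,"rz":0,"gripper":50}]'
```

```text
time_s: 20.32
tool_pos: [708.0, 6.0, 26.2]
tcp_rot: [0.043, 0.706, -0.043, 0.706]
contact_force: [1.3, -2.8, -1.1]
width: 0.586
time_s: 20.7
tool_pos: [708.2, 12.3, 26.3]
tcp_rot: [0.043, 0.706, -0.042, 0.706]
contact_force: [0.4, -1.0, -1.1]
width: 0.584
```

```bash

python3 -m inch '[{"x":0.002,"y":0.01,"z":0,"rx":0,"ry":0,"rz":0,"gripper":50},{"x":0.003,"y":0.02,"z":0,"rx":0,"ry":0,"rz":0,"gripper":50},{"x":0.003,"y":0.02,"z":0,"rx":0,"ry":0,"rz":0,"gripper":50}]'|grep -A2 tool_pos
python3 -m inch '[{"x":0.002,"y":0.01,"z":0,"rx":0,"ry":0,"rz":0,"gripper":50},{"x":0.002,"y":0.01,"z":0,"rx":0,"ry":0,"rz":0,"gripper":50}]'|grep -A2 tool_pos
```

```text
tool_pos: [708.6, 13.6, 26.4]
tcp_rot: [0.043, 0.706, -0.043, 0.706]
contact_force: [0.0, -2.8, -1.2]
tool_pos: [708.7, 14.7, 26.3]
tcp_rot: [0.043, 0.706, -0.043, 0.706]
contact_force: [-0.2, -2.7, -1.1]
```

```bash

python3 -m inch '[{"x":0.001,"y":0.01,"z":0,"rx":0,"ry":0,"rz":0,"gripper":50},{"x":0.001,"y":0.01,"z":0,"rx":0,"ry":0,"rz":0,"gripper":50}]'|grep -A2 tool_pos
```

```text
tool_pos: [708.8, 15.1, 26.3]
tcp_rot: [0.042, 0.706, -0.043, 0.706]
contact_force: [-1.1, -4.5, 0.3]
```

```bash

python3 -m inch '[{"x":0.001,"y":0.01,"z":0,"rx":0,"ry":0,"rz":0,"gripper":50},{"x":0.001,"y":0.01,"z":0,"rx":0,"ry":0,"rz":0,"gripper":50}]'|grep -A2 tool_pos

```

```text
tool_pos: [708.9, 15.1, 26.3]
tcp_rot: [0.042, 0.706, -0.044, 0.706]
contact_force: [-1.2, -6.2, 1.0]
```

```bash

python3 -m inch '[{"x":0.001,"y":0.01,"z":0,"rx":0,"ry":0,"rz":0,"gripper":50},{"x":0.001,"y":0.01,"z":0,"rx":0,"ry":0,"rz":0,"gripper":50}]'|grep -A2 tool_pos

```

```text
tool_pos: [708.9, 15.2, 26.3]
tcp_rot: [0.042, 0.706, -0.044, 0.706]
contact_force: [-1.9, -7.1, 0.3]
```

The cover stopped against the rail: 7 N at TCP nest-y 54.7, where 55 was expected. I back off, rise, turn 90° and go behind the heel.

```bash

python3 -m inch '[{"x":-0.02,"y":-0.15,"z":0,"rx":0,"ry":0,"rz":0,"gripper":50},{"x":-0.02,"y":-0.2,"z":0.3,"rx":0,"ry":0,"rz":0,"gripper":50},{"x":-0.02,"y":-0.2,"z":0.8,"rx":0,"ry":0,"rz":0,"gripper":50}]'|grep -A2 tool_pos
python3 -m inch '[{"x":0.2,"y":0.1,"z":0,"rx":0,"ry":0,"rz":0.12,"gripper":50},{"x":0.4,"y":0.2,"z":0,"rx":0,"ry":0,"rz":0.24,"gripper":50},{"x":0.6,"y":0.3,"z":0,"rx":0,"ry":0,"rz":0.36,"gripper":50},{"x":0.7,"y":0.45,"z":0,"rx":0,"ry":0,"rz":0.48,"gripper":50},{"x":0.8,"y":0.6,"z":0,"rx":0,"ry":0,"rz":0.6,"gripper":50}]'|grep -A2 tool_pos
python3 -m inch '[{"x":0,"y":0,"z":0,"rx":0,"ry":0,"rz":0.12,"gripper":50},{"x":0,"y":0,"z":0,"rx":0,"ry":0,"rz":0.24,"gripper":50},{"x":0,"y":0,"z":0,"rx":0,"ry":0,"rz":0.36,"gripper":50},{"x":0,"y":0,"z":0,"rx":0,"ry":0,"rz":0.447,"gripper":50},{"x":0,"y":0,"z":0,"rx":0,"ry":0,"rz":0.447,"gripper":50}]'|grep -A2 tool_pos
python3 - <<'E'
from h import *
s=read_state();M=R.from_quat(s['tcp_rot']).as_matrix();p=s['tool_pos'];print(p,s['q'].round(2),np.arctan2(M[1,2],M[0,2]),M[:,0].round(3))
print('nest',R.from_euler('z',-3.025).apply(p-[583.2,85,0]))
E
```

```text
tool_pos: [705.9, -2.3, 105.6]
tcp_rot: [0.043, 0.707, -0.042, 0.705]
contact_force: [0.5, 0.2, -0.4]
tool_pos: [787.7, 59.1, 106.6]
tcp_rot: [-0.27, 0.653, 0.271, 0.654]
contact_force: [-0.5, 0.3, -0.1]
tool_pos: [787.2, 58.5, 106.5]
tcp_rot: [-0.468, 0.529, 0.469, 0.53]
contact_force: [-1.1, 0.1, 0.1]
[787.23222969  58.48376145 106.54561465] [ 0.26  1.04 -0.82  1.13  0.72  1.25  0.94] 1.4485999172652726 [ 0.     0.002 -1.   ]
nest [-205.73160744    2.60141465  106.54561465]
```

```bash

python3 -m inch '[{"x":0.014,"y":0.036,"z":-0.3,"rx":0,"ry":0,"rz":0,"gripper":50},{"x":0.014,"y":0.036,"z":-0.6,"rx":0,"ry":0,"rz":0,"gripper":50},{"x":0.014,"y":0.036,"z":-0.75,"rx":0,"ry":0,"rz":0,"gripper":50},{"x":0.014,"y":0.036,"z":-0.78,"rx":0,"ry":0,"rz":0,"gripper":50},{"x":0.014,"y":0.036,"z":-0.78,"rx":0,"ry":0,"rz":0,"gripper":50}]'|grep -A2 tool_pos

```

```text
tool_pos: [789.0, 61.6, 29.1]
tcp_rot: [-0.469, 0.529, 0.469, 0.53]
contact_force: [0.3, -0.8, -0.2]
```

```bash

python3 -m inch '[{"x":-0.03,"y":0.003,"z":-0.02,"rx":0,"ry":0,"rz":0,"gripper":50},{"x":-0.07,"y":0.008,"z":-0.02,"rx":0,"ry":0,"rz":0,"gripper":50},{"x":-0.12,"y":0.014,"z":-0.02,"rx":0,"ry":0,"rz":0,"gripper":50},{"x":-0.18,"y":0.021,"z":-0.02,"rx":0,"ry":0,"rz":0,"gripper":50}]'|grep -A2 tool_pos
python3 -m inch '[{"x":-0.06,"y":0.007,"z":0,"rx":0,"ry":0,"rz":0,"gripper":50},{"x":-0.12,"y":0.014,"z":0,"rx":0,"ry":0,"rz":0,"gripper":50},{"x":-0.18,"y":0.021,"z":0,"rx":0,"ry":0,"rz":0,"gripper":50},{"x":-0.24,"y":0.028,"z":0,"rx":0,"ry":0,"rz":0,"gripper":50},{"x":-0.3,"y":0.035,"z":0,"rx":0,"ry":0,"rz":0,"gripper":50}]'|grep -A2 tool_pos
```

```text
tool_pos: [771.1, 63.1, 26.9]
tcp_rot: [-0.469, 0.529, 0.468, 0.53]
contact_force: [4.1, -0.7, -0.8]
tool_pos: [740.7, 66.8, 26.8]
tcp_rot: [-0.469, 0.529, 0.468, 0.53]
contact_force: [4.6, -1.2, 3.0]
```

```bash

python3 -m inch '[{"x":-0.06,"y":0.007,"z":0,"rx":0,"ry":0,"rz":0,"gripper":50},{"x":-0.12,"y":0.014,"z":0,"rx":0,"ry":0,"rz":0,"gripper":50},{"x":-0.18,"y":0.021,"z":0,"rx":0,"ry":0,"rz":0,"gripper":50},{"x":-0.24,"y":0.028,"z":0,"rx":0,"ry":0,"rz":0,"gripper":50},{"x":-0.3,"y":0.035,"z":0,"rx":0,"ry":0,"rz":0,"gripper":50}]'|grep -A2 tool_pos
python3 -m inch '[{"x":-0.04,"y":0.005,"z":0,"rx":0,"ry":0,"rz":0,"gripper":50},{"x":-0.08,"y":0.009,"z":0,"rx":0,"ry":0,"rz":0,"gripper":50},{"x":-0.12,"y":0.014,"z":0,"rx":0,"ry":0,"rz":0,"gripper":50},{"x":-0.16,"y":0.019,"z":0,"rx":0,"ry":0,"rz":0,"gripper":50},{"x":-0.2,"y":0.023,"z":0,"rx":0,"ry":0,"rz":0,"gripper":50}]'|grep -A2 tool_pos
```

```text
tool_pos: [710.7, 70.3, 26.8]
tcp_rot: [-0.469, 0.529, 0.468, 0.53]
contact_force: [4.6, -0.6, 2.7]
tool_pos: [690.9, 72.7, 26.8]
tcp_rot: [-0.469, 0.529, 0.468, 0.53]
contact_force: [4.5, -1.6, 2.1]
```

```bash

python3 - <<'E'
from h import *
s=read_state();print(R.from_euler('z',-3.025).apply(s['tool_pos']-[583.2,85,0]))
f=snap('wrist','w7');g=snap('side','d7')[160:340,120:310]
cv2.imwrite('pics/w7b.png',np.hstack([cv2.resize(f,(440,330)),cv2.resize(g,(348,330),interpolation=2)]))
E
```

```text
[-108.40830949   -0.3599132    26.83736231]
```

View pics/w7b.png

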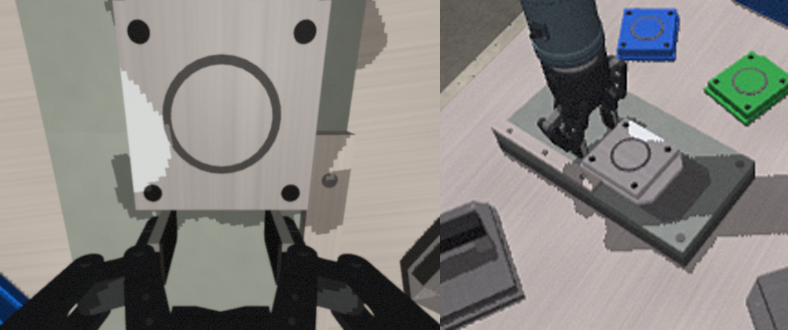

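The cover is square on the lane against the rail, centre about 42 mm short of home and still level. Push force is about 4.5 N, so I continue.

```bash

python3 -m inch '[{"x":-0.04,"y":0.005,"z":0,"rx":0,"ry":0,"rz":0,"gripper":50},{"x":-0.08,"y":0.009,"z":0,"rx":0,"ry":0,"rz":0,"gripper":50},{"x":-0.12,"y":0.014,"z":0,"rx":0,"ry":0,"rz":0,"gripper":50}]'|grep -A2 tool_pos
python3 -m inch '[{"x":-0.04,"y":0.005,"z":0,"rx":0,"ry":0,"rz":0,"gripper":50},{"x":-0.08,"y":0.009,"z":0,"rx":0,"ry":0,"rz":0,"gripper":50},{"x":-0.12,"y":0.014,"z":0,"rx":0,"ry":0,"rz":0,"gripper":50}]'|grep -A2 tool_pos
```

```text
tool_pos: [680.1, 74.1, 27.4]
tcp_rot: [-0.469, 0.529, 0.468, 0.53]
contact_force: [7.0, -1.4, 4.2]
tool_pos: [665.2, 75.6, 25.6]
tcp_rot: [-0.468, 0.53, 0.469, 0.529]
contact_force: [2.1, -0.6, -0.0]
```

```bash

python3 -m inch '[{"x":-0.03,"y":0.003,"z":0.01,"rx":0,"ry":0,"rz":0,"gripper":50},{"x":-0.06,"y":0.007,"z":0.01,"rx":0,"ry":0,"rz":0,"gripper":50},{"x":-0.08,"y":0.009,"z":0.01,"rx":0,"ry":0,"rz":0,"gripper":50}]'|grep -A2 tool_pos
python3 -m inch '[{"x":-0.02,"y":0.002,"z":0,"rx":0,"ry":0,"rz":0,"gripper":50},{"x":-0.04,"y":0.005,"z":0,"rx":0,"ry":0,"rz":0,"gripper":50},{"x":-0.04,"y":0.005,"z":0,"rx":0,"ry":0,"rz":0,"gripper":50}]'|grep -A2 tool_pos
```

```text
tool_pos: [658.3, 76.4, 27.3]
tcp_rot: [-0.469, 0.529, 0.469, 0.529]
contact_force: [2.4, 0.7, -1.0]
tool_pos: [654.2, 76.9, 27.4]
tcp_rot: [-0.469, 0.53, 0.469, 0.529]
contact_force: [0.9, 0.2, -0.4]
```

```bash

python3 -m inch '[{"x":-0.01,"y":0.001,"z":0,"rx":0,"ry":0,"rz":0,"gripper":50},{"x":-0.025,"y":0.003,"z":0,"rx":0,"ry":0,"rz":0,"gripper":50},{"x":-0.025,"y":0.003,"z":0,"rx":0,"ry":0,"rz":0,"gripper":50}]'|grep -A2 tool_pos
python3 -m inch '[{"x":-0.01,"y":0.001,"z":0,"rx":0,"ry":0,"rz":0,"gripper":50},{"x":-0.015,"y":0.002,"z":0,"rx":0,"ry":0,"rz":0,"gripper":50},{"x":-0.015,"y":0.002,"z":0,"rx":0,"ry":0,"rz":0,"gripper":50}]'|grep -A2 tool_pos
```

```text
tool_pos: [651.8, 77.2, 27.4]
tcp_rot: [-0.469, 0.529, 0.469, 0.529]
contact_force: [1.4, -0.1, -0.6]
tool_pos: [650.5, 77.4, 27.4]
tcp_rot: [-0.469, 0.529, 0.469, 0.529]
contact_force: [1.6, 0.8, -0.9]
```

```bash

python3 -m inch '[{"x":-0.01,"y":0.001,"z":0,"rx":0,"ry":0,"rz":0,"gripper":50},{"x":-0.01,"y":0.001,"z":0,"rx":0,"ry":0,"rz":0,"gripper":50}]'|grep -A2 tool_pos
```

```text
tool_pos: [649.4, 77.6, 27.4]
tcp_rot: [-0.469, 0.529, 0.469, 0.529]
contact_force: [1.4, -0.1, -1.3]
```

```bash

python3 -m inch '[{"x":-0.01,"y":0.001,"z":0,"rx":0,"ry":0,"rz":0,"gripper":50},{"x":-0.01,"y":0.001,"z":0,"rx":0,"ry":0,"rz":0,"gripper":50}]'|grep -A2 tool_pos
```

```text
tool_pos: [648.3, 77.7, 27.4]
tcp_rot: [-0.469, 0.529, 0.469, 0.529]
contact_force: [0.4, -1.0, -0.5]
```

```bash

python3 -m inch '[{"x":-0.01,"y":0.001,"z":0,"rx":0,"ry":0,"rz":0,"gripper":50},{"x":-0.01,"y":0.001,"z":0,"rx":0,"ry":0,"rz":0,"gripper":50}]'|grep -A2 tool_pos
python3 - <<'E'
from h import *
f=snap('wrist','w8');g=snap('side','d8')[160:340,120:310]
cv2.imwrite('pics/w8b.png',np.hstack([cv2.resize(f,(440,330)),cv2.resize(g,(348,330),interpolation=2)]))
E
```

```text
tool_pos: [647.3, 77.8, 27.4]
tcp_rot: [-0.469, 0.529, 0.469, 0.529]
contact_force: [0.8, -0.1, -0.7]
```

View pics/w8b.png

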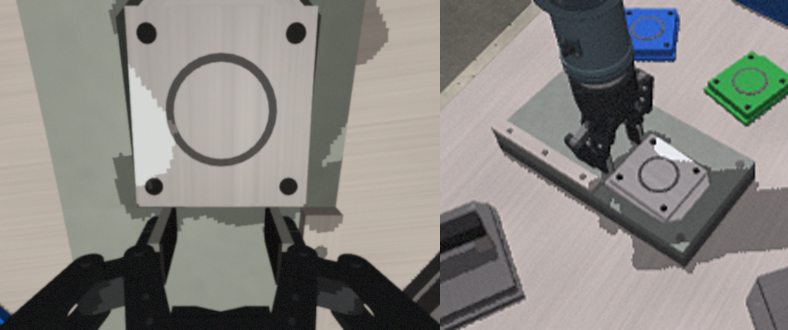

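```bash

python3 -m inch '[{"x":-0.01,"y":0.001,"z":0,"rx":0,"ry":0,"rz":0,"gripper":50},{"x":-0.01,"y":0.001,"z":0,"rx":0,"ry":0,"rz":0,"gripper":50}]'|grep -A2 tool_pos
```

```text
tool_pos: [646.7, 77.9, 27.5]
tcp_rot: [-0.469, 0.529, 0.469, 0.529]
contact_force: [2.1, 1.3, -1.0]
```

```bash

python3 -m inch '[{"x":-0.01,"y":0.001,"z":0,"rx":0,"ry":0,"rz":0,"gripper":50},{"x":-0.01,"y":0.001,"z":0,"rx":0,"ry":0,"rz":0,"gripper":50}]'|grep -A2 tool_pos
```

```text
tool_pos: [646.1, 77.9, 27.7]
tcp_rot: [-0.469, 0.529, 0.469, 0.53]
contact_force: [2.7, -0.3, -0.1]
```

The nose is at the wall with a small reaction of about 3 N. I back off, rise, and press the heel with both open fingertips straddling the centreline.

```bash

python3 -m inch '[{"x":0.08,"y":-0.009,"z":0,"rx":0,"ry":0,"rz":0,"gripper":50},{"x":0.08,"y":-0.009,"z":0.5,"rx":0,"ry":0,"rz":0,"gripper":50},{"x":-0.26,"y":0.038,"z":0.5,"rx":0,"ry":0,"rz":0,"gripper":50},{"x":-0.25,"y":0.038,"z":0.25,"rx":0,"ry":0,"rz":0,"gripper":50},{"x":-0.25,"y":0.038,"z":0.25,"rx":0,"ry":0,"rz":0,"gripper":50}]'|grep -A2 tool_pos
```

```text
tool_pos: [619.0, 80.6, 49.8]
tcp_rot: [-0.468, 0.531, 0.469, 0.528]
contact_force: [0.4, -0.6, 0.0]
```

```bash

python3 -m inch '[{"x":0,"y":0,"z":-0.02,"rx":0,"ry":0,"rz":0,"gripper":50},{"x":0,"y":0,"z":-0.04,"rx":0,"ry":0,"rz":0,"gripper":50},{"x":0,"y":0,"z":-0.05,"rx":0,"ry":0,"rz":0,"gripper":50}]'|grep -A2 tool_pos
python3 -m inch '[{"x":0,"y":0,"z":-0.01,"rx":0,"ry":0,"rz":0,"gripper":50},{"x":0,"y":0,"z":-0.02,"rx":0,"ry":0,"rz":0,"gripper":50}]'|grep -A2 tool_pos
```

```text
tool_pos: [620.8, 81.8, 47.4]
tcp_rot: [-0.469, 0.529, 0.469, 0.53]
contact_force: [-0.2, 0.4, 0.2]
tool_pos: [620.7, 81.7, 45.5]
tcp_rot: [-0.469, 0.529, 0.469, 0.529]
contact_force: [-0.7, 0.2, -0.5]
```

```bash

python3 -m inch '[{"x":0,"y":0,"z":-0.01,"rx":0,"ry":0,"rz":0,"gripper":50},{"x":0,"y":0,"z":-0.02,"rx":0,"ry":0,"rz":0,"gripper":50}]'|grep -A2 tool_pos
python3 -m inch '[{"x":0,"y":0,"z":-0.01,"rx":0,"ry":0,"rz":0,"gripper":50},{"x":0,"y":0,"z":-0.01,"rx":0,"ry":0,"rz":0,"gripper":50}]'|grep -A2 tool_pos
```

```text
tool_pos: [620.6, 81.7, 43.4]
tcp_rot: [-0.469, 0.529, 0.469, 0.529]
contact_force: [0.0, 0.6, -0.4]
tool_pos: [620.6, 81.8, 42.4]
tcp_rot: [-0.469, 0.529, 0.469, 0.529]
contact_force: [0.2, -0.1, 0.2]
```

```bash

python3 -m inch '[{"x":0,"y":0,"z":-0.01,"rx":0,"ry":0,"rz":0,"gripper":50},{"x":0,"y":0,"z":-0.01,"rx":0,"ry":0,"rz":0,"gripper":50}]'|grep -A2 tool_pos
```

```text
tool_pos: [620.7, 81.8, 41.9]
tcp_rot: [-0.469, 0.529, 0.469, 0.529]
contact_force: [-2.3, -0.6, 4.9]
```

Contact, so I press on in small steps, watching the force.

```bash

python3 -m inch '[{"x":0,"y":0,"z":-0.01,"rx":0,"ry":0,"rz":0,"gripper":50},{"x":0,"y":0,"z":-0.01,"rx":0,"ry":0,"rz":0,"gripper":50}]'|grep -A2 tool_pos
```

```text
tool_pos: [620.8, 82.0, 41.2]
tcp_rot: [-0.469, 0.529, 0.469, 0.53]
contact_force: [-1.7, -1.6, 7.1]
```

```bash

python3 -m inch '[{"x":0,"y":0,"z":-0.005,"rx":0,"ry":0,"rz":0,"gripper":50},{"x":0,"y":0,"z":-0.005,"rx":0,"ry":0,"rz":0,"gripper":50}]'|grep -A2 tool_pos
```

```text
tool_pos: [620.9, 82.0, 41.0]
tcp_rot: [-0.469, 0.529, 0.469, 0.53]
contact_force: [-2.4, -1.5, 7.9]
```

```bash

python3 -m inch '[{"x":0,"y":0,"z":-0.01,"rx":0,"ry":0,"rz":0,"gripper":50},{"x":0,"y":0,"z":-0.01,"rx":0,"ry":0,"rz":0,"gripper":50}]'|grep -A2 tool_pos
```

```text
tool_pos: [621.2, 82.0, 39.6]
tcp_rot: [-0.469, 0.529, 0.469, 0.53]
contact_force: [-0.2, 0.8, 4.9]
```

```bash

python3 -m inch '[{"x":0,"y":0,"z":-0.01,"rx":0,"ry":0,"rz":0,"gripper":50},{"x":0,"y":0,"z":-0.01,"rx":0,"ry":0,"rz":0,"gripper":50}]'|grep -A2 tool_pos
```

```text
tool_pos: [620.3, 81.6, 37.5]
tcp_rot: [-0.469, 0.53, 0.469, 0.529]
contact_force: [0.2, 0.2, -0.1]
```

```bash

python3 -m inch '[{"x":0,"y":0,"z":-0.005,"rx":0,"ry":0,"rz":0,"gripper":50},{"x":0,"y":0,"z":-0.005,"rx":0,"ry":0,"rz":0,"gripper":50}]'|grep -A2 tool_pos
```

```text
tool_pos: [620.2, 81.6, 37.0]
tcp_rot: [-0.469, 0.53, 0.469, 0.529]
contact_force: [0.2, -0.5, -0.0]
```

```bash

python3 -m inch '[{"x":0,"y":0,"z":-0.02,"rx":0,"ry":0,"rz":0,"gripper":50},{"x":0,"y":0,"z":-0.02,"rx":0,"ry":0,"rz":0,"gripper":50}]'|grep -A2 tool_pos
python3 -m inch '[{"x":0,"y":0,"z":-0.02,"rx":0,"ry":0,"rz":0,"gripper":50},{"x":0,"y":0,"z":-0.02,"rx":0,"ry":0,"rz":0,"gripper":50}]'|grep -A2 tool_pos
```

```text
tool_pos: [620.3, 81.6, 35.1]
tcp_rot: [-0.469, 0.53, 0.469, 0.529]
contact_force: [0.2, 0.6, -0.4]
tool_pos: [620.5, 81.7, 33.2]
tcp_rot: [-0.469, 0.529, 0.469, 0.529]
contact_force: [-0.3, -0.1, -0.4]
```

```bash

python3 -m inch '[{"x":0,"y":0,"z":-0.015,"rx":0,"ry":0,"rz":0,"gripper":50},{"x":0,"y":0,"z":-0.015,"rx":0,"ry":0,"rz":0,"gripper":50}]'|grep -A2 tool_pos
```

```text
tool_pos: [620.3, 81.7, 31.7]
tcp_rot: [-0.469, 0.529, 0.469, 0.529]
contact_force: [-0.6, -0.3, -0.2]
```

```bash

python3 -m inch '[{"x":0,"y":0,"z":-0.01,"rx":0,"ry":0,"rz":0,"gripper":50},{"x":0,"y":0,"z":-0.01,"rx":0,"ry":0,"rz":0,"gripper":50}]'|grep -A2 tool_pos
```

```text
tool_pos: [620.5, 81.7, 30.8]
tcp_rot: [-0.469, 0.529, 0.469, 0.529]
contact_force: [-0.5, 0.4, 0.6]
```

```bash

python3 -m inch '[{"x":0,"y":0,"z":-0.015,"rx":0,"ry":0,"rz":0,"gripper":50},{"x":0,"y":0,"z":-0.015,"rx":0,"ry":0,"rz":0,"gripper":50}]'
```

```text
time_s: 34.9
tool_pos: [620.5, 81.7, 29.3]
tcp_rot: [-0.469, 0.529, 0.469, 0.529]
contact_force: [0.2, -0.5, -1.2]
width: 0.585
```

```bash

python3 -m inch '[{"x":0,"y":0,"z":-0.01,"rx":0,"ry":0,"rz":0,"gripper":50},{"x":0,"y":0,"z":-0.01,"rx":0,"ry":0,"rz":0,"gripper":50}]'|grep -A2 tool_pos
```

```text
tool_pos: [620.6, 81.8, 29.0]
tcp_rot: [-0.469, 0.529, 0.469, 0.529]
contact_force: [-2.2, -1.0, 5.8]
```

```bash

python3 -m inch '[{"x":0,"y":0,"z":-0.01,"rx":0,"ry":0,"rz":0,"gripper":50},{"x":0,"y":0,"z":-0.01,"rx":0,"ry":0,"rz":0,"gripper":50}]'|grep -A2 tool_pos
```

```text
tool_pos: [620.6, 81.7, 29.0]
tcp_rot: [-0.469, 0.53, 0.468, 0.529]
contact_force: [-5.4, -2.2, 14.7]
```

```bash

python3 -m inch '[{"x":0,"y":0,"z":0.3,"rx":0,"ry":0,"rz":0,"gripper":50},{"x":0,"y":0,"z":0.7,"rx":0,"ry":0,"rz":0,"gripper":50},{"x":0.5,"y":-0.3,"z":1,"rx":0,"ry":0,"rz":0,"gripper":50},{"x":0.8,"y":-0.5,"z":1,"rx":0,"ry":0,"rz":0,"gripper":50}]'
python3 -m inch '[{"x":0.4,"y":-0.3,"z":0.5,"rx":0,"ry":0,"rz":0,"gripper":50},{"x":0.5,"y":-0.5,"z":0.8,"rx":0,"ry":0,"rz":0,"gripper":50},{"x":0.5,"y":-0.5,"z":0.8,"rx":0,"ry":0,"rz":0,"gripper":50}]'|grep tool_pos
python3 - <<'E'
from h import *
f=snap('wrist','w9');g=snap('side','d9');s=snap('scene','s9')
A=cv2.resize(f,(400,300));B=cv2.resize(g[180:330,130:330],(400,300),interpolation=2)
C=cv2.resize(s[110:260,200:400],(400,300),interpolation=2);D=cv2.resize(s[120:330,80:360],(400,300))
cv2.imwrite('pics/f9.png',np.vstack([np.hstack([A,B]),np.hstack([C,cv2.resize(g,(400,300))])]))
E
```

```text
time_s: 35.9
tool_pos: [703.8, 30.6, 130.6]
tcp_rot: [-0.47, 0.528, 0.467, 0.531]
contact_force: [0.5, -0.1, -0.6]
width: 0.595
tool_pos: [753.3, -20.9, 210.6]
```

View pics/f9.png

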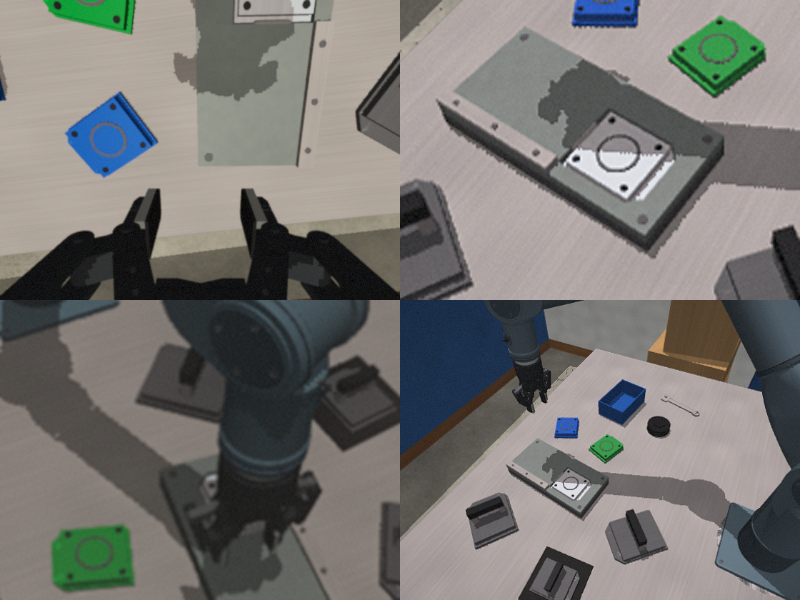

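The cover looks home and square, the master is on the mat, and the bystanders are in place. As a last check I touch the cover's nose, to confirm it is as low as the heel (TCP z 29).

```bash

python3 -m inch '[{"x":-0.4,"y":0.2,"z":-0.2,"rx":0,"ry":0,"rz":0,"gripper":50},{"x":-0.7,"y":0.4,"z":-0.4,"rx":0,"ry":0,"rz":0,"gripper":50},{"x":-1,"y":0.6,"z":-0.5,"rx":0,"ry":0,"rz":0,"gripper":50}]'|grep tool_pos
python3 -m inch '[{"x":-0.4,"y":0.2,"z":-0.2,"rx":0,"ry":0,"rz":0,"gripper":50},{"x":-0.7,"y":0.4,"z":-0.5,"rx":0,"ry":0,"rz":0,"gripper":50},{"x":-0.96,"y":0.48,"z":-0.9,"rx":0,"ry":0,"rz":0,"gripper":50},{"x":-0.96,"y":0.48,"z":-0.9,"rx":0,"ry":0,"rz":0,"gripper":50}]'|grep tool_pos
```

```text
tool_pos: [647.2, 42.9, 154.9]
tool_pos: [548.8, 90.3, 64.1]
```

```bash

python3 -m inch '[{"x":0.02,"y":0,"z":-0.2,"rx":0,"ry":0,"rz":0,"gripper":50},{"x":0.02,"y":0,"z":-0.28,"rx":0,"ry":0,"rz":0,"gripper":50},{"x":0.02,"y":0,"z":-0.28,"rx":0,"ry":0,"rz":0,"gripper":50}]'|grep -A2 tool_pos
python3 -m inch '[{"x":0,"y":0,"z":-0.01,"rx":0,"ry":0,"rz":0,"gripper":50},{"x":0,"y":0,"z":-0.01,"rx":0,"ry":0,"rz":0,"gripper":50}]'|grep -A2 tool_pos
```

```text
tool_pos: [556.7, 89.5, 38.8]
tcp_rot: [-0.468, 0.53, 0.469, 0.529]
contact_force: [0.2, 0.2, -0.2]
tool_pos: [556.9, 89.8, 38.8]
tcp_rot: [-0.469, 0.529, 0.469, 0.53]
contact_force: [0.0, -0.6, 0.5]
```

```bash

python3 -m inch '[{"x":0,"y":0,"z":-0.02,"rx":0,"ry":0,"rz":0,"gripper":50},{"x":0,"y":0,"z":-0.02,"rx":0,"ry":0,"rz":0,"gripper":50}]'|grep -A2 tool_pos
```

```text
tool_pos: [556.5, 89.6, 36.4]
tcp_rot: [-0.469, 0.529, 0.469, 0.529]
contact_force: [0.1, 0.4, 0.3]
```

```bash

python3 -m inch '[{"x":0,"y":0,"z":-0.02,"rx":0,"ry":0,"rz":0,"gripper":50},{"x":0,"y":0,"z":-0.02,"rx":0,"ry":0,"rz":0,"gripper":50}]'|grep -A2 tool_pos
python3 -m inch '[{"x":0,"y":0,"z":-0.02,"rx":0,"ry":0,"rz":0,"gripper":50},{"x":0,"y":0,"z":-0.02,"rx":0,"ry":0,"rz":0,"gripper":50}]'|grep -A2 tool_pos
```

```text
tool_pos: [556.4, 89.7, 34.2]
tcp_rot: [-0.469, 0.529, 0.469, 0.529]
contact_force: [0.2, 0.8, -0.3]
tool_pos: [556.4, 89.7, 32.2]
tcp_rot: [-0.469, 0.529, 0.469, 0.529]
contact_force: [-0.6, 0.2, 0.4]
```

```bash

python3 -m inch '[{"x":0,"y":0,"z":-0.02,"rx":0,"ry":0,"rz":0,"gripper":50},{"x":0,"y":0,"z":-0.02,"rx":0,"ry":0,"rz":0,"gripper":50}]'|grep -A2 tool_pos
```

```text
tool_pos: [556.5, 89.7, 30.3]
tcp_rot: [-0.469, 0.529, 0.469, 0.529]
contact_force: [-0.2, 1.1, 0.6]
```

```bash

python3 -m inch '[{"x":0,"y":0,"z":-0.01,"rx":0,"ry":0,"rz":0,"gripper":50},{"x":0,"y":0,"z":-0.01,"rx":0,"ry":0,"rz":0,"gripper":50}]'|grep -A2 tool_pos
```

```text
tool_pos: [556.5, 89.7, 29.3]
tcp_rot: [-0.469, 0.529, 0.469, 0.529]
contact_force: [-0.1, -0.7, -0.9]
```

```bash

python3 -m inch '[{"x":0,"y":0,"z":-0.01,"rx":0,"ry":0,"rz":0,"gripper":50},{"x":0,"y":0,"z":-0.01,"rx":0,"ry":0,"rz":0,"gripper":50}]'|grep -A2 tool_pos
```

```text
tool_pos: [556.6, 89.8, 29.0]
tcp_rot: [-0.469, 0.529, 0.469, 0.529]
contact_force: [-1.8, -1.6, 6.2]
```

```bash

python3 -m inch '[{"x":0,"y":0,"z":0.4,"rx":0,"ry":0,"rz":0,"gripper":50},{"x":0,"y":0,"z":0.9,"rx":0,"ry":0,"rz":0,"gripper":50},{"x":0,"y":0,"z":1,"rx":0,"ry":0,"rz":0,"gripper":50},{"x":0,"y":0,"z":1,"rx":0,"ry":0,"rz":0,"gripper":50}]'
python3 -m inch '[{"x":0.1,"y":-0.2,"z":0.5,"rx":0,"ry":0,"rz":0,"gripper":50},{"x":0.1,"y":-0.2,"z":0.7,"rx":0,"ry":0,"rz":0,"gripper":50},{"x":0.1,"y":-0.2,"z":0.7,"rx":0,"ry":0,"rz":0,"gripper":50}]'
python3 - <<'E'
from h import *
from fit import fit
f=snap('wrist','wA')
g=cv2.cvtColor(f,6);m=(g>150).astype(np.uint8)
# bolt-hole/cover outline check: overlay-free numeric, project expected top corners and compare local edges
c,s=np.cos(3.025),np.sin(3.025)
P=[(583.2+c*a-s*b,85+s*a+c*b,44) for a,b in((41,-42),(-49,-42),(-49,42),(41,42))]
print(proj('wA',P).round())
E
```

```text
time_s: 39.92
tool_pos: [556.8, 89.5, 128.6]
tcp_rot: [-0.469, 0.529, 0.468, 0.53]
contact_force: [-1.1, 0.4, -0.5]
width: 0.582
time_s: 40.3
tool_pos: [566.6, 70.1, 198.4]
tcp_rot: [-0.469, 0.529, 0.469, 0.53]
contact_force: [-0.3, 0.5, -1.0]
width: 0.584
[[346. 157.]
 [341. 250.]
 [254. 250.]
 [251. 158.]]
```

The nose touches at TCP z 29.0, the same height as the heel, so the cover is flat on the floor. Handing in.

```bash
python3 -c "
from station import *
print(sign_off())"
```

```text
the job is handed in; nothing more can be done
None
```

The job is done and handed in at about 40 s of the 67 s allowed.

- **Master:** I pulled it out by its bar against the roller; the readings peaked at about 24 N. It went down flat on the mat, within about 1 mm of the centre I measured. The last side picture shows it sitting there.
- **Cover:** I squared it against the rail and pushed it into the pocket nose first at about 5–8 N. Then I pressed the heel past the roller. The largest press I read was about 15 N, well under the 40 N that marks it.
- **Seating check:** Fingertip touches at the heel and the nose both stopped at TCP z 29.0 mm, the height expected for a top face 4 mm above the deck. The pictures show it square. I did not fit its final position in the pocket numerically.
- **Bystanders:** The pulley, bin, wrench and look-alikes look untouched in the final side view.

**What failed or disagreed:**
- **First grasp:** It slipped off the top of the bar. The fingertips stood about 15 mm behind the reported TCP (at 50 mm opening), not 17 mm ahead as the text says. I re-grasped lower and set all later heights by touching the deck.
- **Bar grip opening:** On the bar, the reported opening was about 12 mm, less than the bar's 16 mm, but the hold was firm.

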